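# Clear the brick-slip saw and reset it

## Robot

A 6-joint arm with a two-finger parallel gripper is mounted at the origin on the work surface. World frame = base frame: x ahead of the robot, y to its left, z up, the work surface at z = 0. Lengths are in mm, angles in rad, forces in N, time in s.
With the tool pointing down it reaches from about 350 to 725 mm from the base axis. Payload 4.3 kg.
Tool frame: the origin (TCP) lies on the centre line of the jaws, within the pads' length; the fingertips stand 14 mm ahead of it and the grasp point (between the pads) lies 5 mm behind it; z points along the fingers, y is the line along which they close (so a half turn about z gives the same grasp; the last joint's range is limited). The gripper opens to 85 mm and grips with 20 to 120 N. Pads are 22 mm wide; open, the fingers measure 114 mm over their backs; the gripper's body (76 mm by 85 mm) begins 54 mm behind the grasp point. The pads swing forward as they close: fully open they stand 13 mm farther back than shut.
Start: joints at [-1.231, 0.377, 0.081, 1.274, 0, 1.46], TCP at [250.018, -517.841, 221.629] pointing down, gripper open.
Joint ranges: [-2.72, 2.72], [-0.84, 1.66], [-1.02, 1.22], [-1.77, 2.12], [-1.37, 1.28], [-3.14, 3.14]. Speed limits (rad/s): [2.57, 2.57, 3.14, 3.14, 3.14, 3.14].

## Interface

Orientations are given as a unit quaternion [w, x, y, z].
In Python, from rig import get_obs, viewer, manip gives the robot as it stands.
- The arm moves only by the shell command python3 -m handwheel 'ROWS'. ROWS is text: rows parted by semicolons, each of 7 numbers parted by spaces: the turn, a rotation vector about the tool's x, y, z in rad, then the shift along the tool's x, y, z in mm, then the closure, from -1 (fully open) to 1 (shut). A call has 1 to 12 rows; each row is the pose to reach, as a shift and turn from the pose commanded when the call began, along the tool's axes at that moment; what a row does not reach only later rows make up. A row lasts 1/10 s, in which the tool goes at most 50 mm and 8.59 degrees, less where a joint would pass 70% of its speed; a pose out of reach is approached as far as the arm can. A call with a gripper value outside its range is refused whole. The fingers move at their own pace and stop on an object; the grip force is fixed at half the most. Time passes only in rows, so rows that repeat a pose let the fingers close. It gives the time, the measured TCP pose, the force, the opening and the grip force at its end, in the units of the state.
- get_obs(): the state, without advancing time (a new reading comes with each control period).
- viewer.camera(name): name is "side" or "top" or "wrist"; returns a dict with "color" (420x560x3 uint8, red, green, blue), "K" (3x3 intrinsics, pixels), "cam_to_world" (4x4, takes a point from camera to world coordinates). Camera axes: x right, y up, looking along -z (the intrinsics and any distortion apply to the point x, -y, -z); pixel columns grow to the right and rows downward; lengths in mm; the calibration is good to about 2 mm. A picture is of the moment at which its call begins. There is no depth.
- manip.hand_in(): hands the job in; it is judged then, once.
The state is a dict: "time_s": time; "qpos": joint angles; "qvel": joint speeds; "joint_torque": joint torques, N m; "position": TCP position; "ee_rot": TCP orientation; "ft_force": force on the tool from outside, world axes, zero at the start; "moment": the same for the moment, N m; "width": finger opening in mm; "grip_force": force on a finger pad.
Only numpy, scipy, OpenCV 4.12 (cv2) and the standard library are available. Lean on these libraries where they do the work, as an engineer would, in place of code of your own. Each camera call takes 0.05 s, during which the arm holds its last target. There are 200 camera calls.

## Task

Shut the slip saw down by pressing its red mushroom stop until it stays down, then take every cut brick slip off the steel outfeed tray and lay each one flat and balanced, its long side squarely across the raised wooden drying batten, without slips touching each other. With all of them up, zero the piece counter by pressing its small recessed button right down with the pin tool, hang the pin tool back in its stand, and finally turn the red mushroom clockwise until it pops up again. The stop must stay down until that last step; leave everything else on the bench where it is.

Things in the scene. Friction and masses are not known exactly. Their poses are not given: they have to be found in the camera images.
- stop_box: fixed yellow box 76 x 76 x 55 mm tall that carries the red mushroom stop, at the far middle beside the counter (which of the two is left varies). Origin: centre of its underside, z up
- stop_top (a point): centre of the top face of the red mushroom head, 100 mm above the bench when the stop is up, about 94 mm when latched. The head is round, 40 mm across and 20 mm high, on a thin stem; turn it by gripping it across its sides from above
- stop (a joint): how far the mushroom head is pressed (m): 0 up, 0.010 at its bottom stop. Pressing takes 1.5 to 4 N; it snaps past a latch at about 3 to 6 mm and then rests at about 0.006 when let go. It springs up to 0 once the head is turned clockwise far enough (somewhere between 0.3 and 0.65 rad; 0.8 or more is sure) and let go
- stop_knob (a joint): turn of the mushroom head (rad), clockwise seen from above is positive: 0 at rest, end stop at 1.0. A weak spring (under 0.03 N m) turns it back when let go after the stop has popped up
- counter: grey fixed piece counter 76 x 76 x 50 mm tall, with a display and one recessed button on top, beside the stop box. Origin: centre of its underside, z up. The button hole is 16 mm from the centre towards its own -x
- zero_top (a point): centre of the top of the counter's black zero button, 12 mm across, at the bottom of a round hole 15 mm wide: 4 mm below the counter's top face (46 mm above the bench) when not pressed. Too narrow for fingers
- zero_button (a joint): travel of the zero button (m): 0 out, 0.004 fully in (straight down); springs back; about 2.5 N presses it fully
- stand: fixed wooden stand 56 x 56 x 50 mm tall with one vertical round hole 16 mm wide through its middle, nearest the robot in the middle. Origin: centre of its underside, z up
- stand_hole (a point): centre of the mouth of the stand's hole, on its top face, 50 mm above the bench
- pin: pin tool hanging upright in the stand: a steel point 5 mm across and 16 mm long, widening to an 11 mm shank; a flange 26 mm across from 46 to 50 mm above the tip, which rests on the stand's top; above it a round wooden handle 16 mm across, from 50 to 110 mm above the tip. Origin: the tip, z up along the handle; hanging, the tip is 4 mm above the bench. 60 g
- tray: steel outfeed tray 240 x 240 mm, floor 16 mm above the bench, 12 mm high lips on three sides, at the robot's left or right (varies). Origin: centre of its underside
- batten: wooden drying batten across the bench from the tray: a bar 30 mm wide (its x) and 340 mm long (its y), top 45 mm above the bench, 25 mm thick, on two feet 80 mm wide and 20 mm high under it 120 mm either side of its middle. Origin: under its centre at bench height, z up
- slip0: cut brick slip, a fired-clay bar 68 (its x) x 46 (its y) x 25 mm (its z), about 0.15 kg, at first lying flat on the tray; three or four slips are present, the others are absent. Origin: the middle of the bar, 12.5 mm above what it lies on. All slips are alike; either broad face may be up
- slip1: cut brick slip, a fired-clay bar 68 (its x) x 46 (its y) x 25 mm (its z), about 0.15 kg, at first lying flat on the tray; three or four slips are present, the others are absent. Origin: the middle of the bar, 12.5 mm above what it lies on. All slips are alike; either broad face may be up
- slip2: cut brick slip, a fired-clay bar 68 (its x) x 46 (its y) x 25 mm (its z), about 0.15 kg, at first lying flat on the tray; three or four slips are present, the others are absent. Origin: the middle of the bar, 12.5 mm above what it lies on. All slips are alike; either broad face may be up
- slip3: cut brick slip, a fired-clay bar 68 (its x) x 46 (its y) x 25 mm (its z), about 0.15 kg, at first lying flat on the tray; three or four slips are present, the others are absent. Origin: the middle of the bar, 12.5 mm above what it lies on. All slips are alike; either broad face may be up
- lump_hammer: lump hammer with an orange handle, about 240 mm long, lying at the far right; leave it alone
- bolster: bolster chisel, about 210 mm long, lying at the far middle; leave it alone
- half_brick: buff half brick 102 x 100 x 65 mm at the far left; leave it alone
- tape: black tape measure 50 x 50 x 32 mm tall, between the stand and the two boxes; leave it alone
- line_block: small wooden line block 90 x 30 x 48 mm tall, at the far left beside the boxes; leave it alone
- spray: white bottle, 60 mm across and 170 mm tall, at the left; leave it alone
- mortar_core: pale mortar cylinder, 64 mm across and 55 mm tall, at the right; leave it alone
Things that resemble listed ones, but are neither listed nor needed, are in the scene too. What is shaped like the slip1 but white or yellow is not meant.

How it is judged (in metres and radians):
On the way, in this order (a step that is already met when the one before it is completed fails the run):
1. the mushroom stop is pressed and latched down (value of joint stop above 0.005 m and contact force between anything else and the fingers below 0.2 N), for 0.2 s.
2. every slip lies across the batten, let go, with the stop still down (x of slip0 in the frame of batten between -0.012 and 0.012 m and y of slip0 in the frame of batten between -0.155 and 0.155 m and z of slip0 in the frame of batten between 0.052 and 0.064 m and angle between the z axis of each of slip0, slip1, slip2, slip3 and the z axis of batten, either way round below 0.12 rad and angle between the x axis of each of slip0, slip1, slip2, slip3 and the x axis of batten, either way round below 0.26 rad and linear speed of each of slip0, slip1, slip2, slip3 below 0.02 m/s and contact force between each of slip0, slip1, slip2, slip3 and the fingers below 0.2 N and x of slip1 in the frame of batten between -0.012 and 0.012 m and y of slip1 in the frame of batten between -0.155 and 0.155 m and z of slip1 in the frame of batten between 0.052 and 0.064 m and x of slip2 in the frame of batten between -0.012 and 0.012 m and y of slip2 in the frame of batten between -0.155 and 0.155 m and z of slip2 in the frame of batten between 0.052 and 0.064 m and x of slip3 in the frame of batten between -0.012 and 0.012 m and y of slip3 in the frame of batten between -0.155 and 0.155 m and z of slip3 in the frame of batten between 0.052 and 0.064 m and horizontal distance between slip0 and slip1 above 0.047 m and horizontal distance between each of slip0, slip1 and slip2 above 0.047 m and horizontal distance between each of slip0, slip1, slip2 and slip3 above 0.047 m and value of joint stop above 0.005 m), for 0.3 s.
3. the counter's zero button is pressed right down with the point of the pin tool, with the stop still down (value of joint zero_button above 0.003 m and distance between pin and zero_top below 0.008 m and value of joint stop above 0.005 m), for 0.05 s.
4. the pin tool hangs in its stand, let go, with the stop still down (horizontal distance between pin and stand_hole below 0.006 m and z of pin in the frame of stand between -0.002 and 0.008 m and angle between pin's own z axis and vertical below 0.12 rad and contact force between pin and the fingers below 0.2 N and value of joint stop above 0.005 m), for 0.2 s.
5. the mushroom head is turned clockwise (value of joint stop_knob above 0.3 rad), for 0.02 s.
At the end, for the whole second after the job is handed in: Every slip lies at rest across the batten: flat (7 deg), middle within 12 mm of its centre line and 155 mm of its middle, square within 15 deg, centres 47 mm or more apart; the pin hangs upright in its stand (6 mm); the stop is up (2 mm), the zero button out; nothing held (x of slip0 in the frame of batten between -0.012 and 0.012 m and y of slip0 in the frame of batten between -0.155 and 0.155 m and z of slip0 in the frame of batten between 0.052 and 0.064 m and angle between the z axis of each of slip0, slip1, slip2, slip3 and the z axis of batten, either way round below 0.12 rad and angle between the x axis of each of slip0, slip1, slip2, slip3 and the x axis of batten, either way round below 0.26 rad and linear speed of each of slip0, slip1, slip2, slip3 below 0.02 m/s and contact force between each of slip0, slip1, slip2, slip3 and the fingers below 0.2 N and x of slip1 in the frame of batten between -0.012 and 0.012 m and y of slip1 in the frame of batten between -0.155 and 0.155 m and z of slip1 in the frame of batten between 0.052 and 0.064 m and x of slip2 in the frame of batten between -0.012 and 0.012 m and y of slip2 in the frame of batten between -0.155 and 0.155 m and z of slip2 in the frame of batten between 0.052 and 0.064 m and x of slip3 in the frame of batten between -0.012 and 0.012 m and y of slip3 in the frame of batten between -0.155 and 0.155 m and z of slip3 in the frame of batten between 0.052 and 0.064 m and horizontal distance between slip0 and slip1 above 0.047 m and horizontal distance between each of slip0, slip1 and slip2 above 0.047 m and horizontal distance between each of slip0, slip1, slip2 and slip3 above 0.047 m and horizontal distance between pin and stand_hole below 0.006 m and z of pin in the frame of stand between -0.002 and 0.008 m and angle between pin's own z axis and vertical below 0.12 rad and value of joint stop below 0.002 m and value of joint zero_button below 0.001 m); the robot touches nothing.
It fails at once if a bystander (hammer, bolster, half brick, tape, line block, bottle, mortar cylinder) is moved more than 30 mm (distance of any of lump_hammer, bolster, half_brick, tape, line_block, spray, mortar_core from where it was at the start of the episode above 0.03 m).
Of slip0, slip1, slip2, slip3 only 3 to 4 are there at a start; the rules pass over those that are not, and their reading is None.
At some moment in a run one of slip0, slip1, slip2, slip3 may be knocked a few centimetres aside while the robot is not near it.
It also fails if it takes over 210 s, if anything falls off the work surface, if the arm or the gripper's body presses on something with over 40 N, if the wrist force passes 120 N, or if a joint passes its speed limit or range.

## Working session

There is one attempt and no reset: what is moved stays moved. The work goes in short steps, Python scripts to look and compute and a shell command to move; the robot and the scene stay as the last step left them, time stands still between calls to the robot, and variables do not carry over. Pictures are saved under pics/ and viewed, at most 14 in all, crops included, and the job is handed in when it is done.

```bash
ls; mkdir -p pics; python3 - <<'E'
from rig import get_obs, viewer
import cv2,numpy as np
o=get_obs(); print({k:np.round(v,3).tolist() for k,v in o.items()})
for n in ["top","side"]:
    c=viewer.camera(n); cv2.imwrite(f"pics/{n}0.png",c["color"][:,:,::-1]); print(n,c["K"].tolist(),np.round(c["cam_to_world"],3).tolist(),[k for k in c])
E
```

```text
pics
{'time_s': 0.0, 'qpos': [-1.231, 0.378, 0.08, 1.274, -0.0, 1.461], 'qvel': [0.0, 0.002, 0.002, -0.0, 0.001, 0.0], 'joint_torque': [-0.0, -46.36, 26.988, 0.021, -0.0, -0.0], 'position': [249.788, -517.188, 220.658], 'ee_rot': [-0.001, 0.975, 0.223, -0.0], 'ft_force': [0.182, -0.762, 0.068], 'moment': [0.003, -0.02, 0.009], 'grip_force': 0.0, 'width': 85.519}
top [[479.63631236734506, 0.0, 284.15472229489734], [0.0, 479.63631236734506, 211.60199128809296], [0.0, 0.0, 1.0]] [[-0.028, 0.99, -0.136, 313.491], [-0.999, -0.03, -0.014, -34.202], [-0.018, 0.136, 0.991, 1337.049], [0.0, 0.0, 0.0, 1.0]] ['color', 'K', 'cam_to_world']
side [[444.6802902383196, 0.0, 284.92294649464134], [0.0, 444.6802902383196, 204.96045496926848], [0.0, 0.0, 1.0]] [[0.999, 0.028, -0.034, 480.711], [-0.044, 0.553, -0.832, -980.989], [-0.005, 0.833, 0.554, 729.307], [0.0, 0.0, 0.0, 1.0]] ['color', 'K', 'cam_to_world']
```

View pics/top0.png

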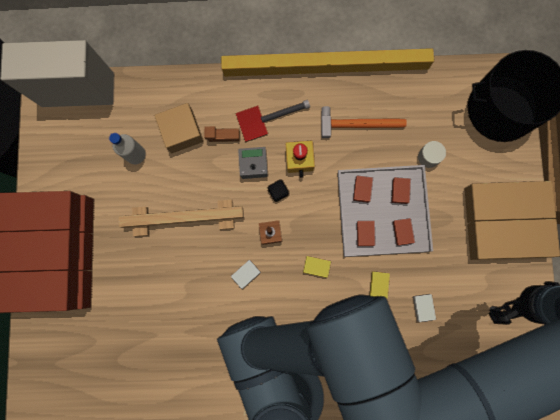

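View pics/side0.png

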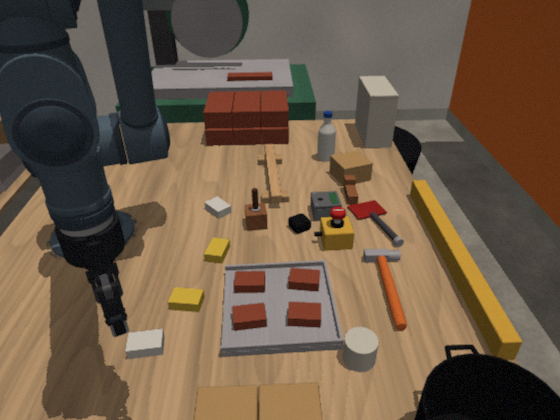

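The top view shows four red slips on the tray at about (363,188), (401,190), (366,234) and (403,232). The stop is at (300,152), the counter at (253,162), the stand with the pin at (270,232), and the batten spans (120,222) to (243,212). The yellow blocks at (317,267) and (380,284) and the white ones at (246,274) and (425,308) are decoys.

```bash
cat > h.py <<'E'
from rig import get_obs, viewer
import cv2,numpy as np
from scipy.spatial.transform import Rotation as R
def shot(n,save=None):
    c=viewer.camera(n); c["hsv"]=cv2.cvtColor(c["color"],cv2.COLOR_RGB2HSV)
    if save: cv2.imwrite(f"pics/{save}.png",c["color"][:,:,::-1])
    return c
def world(c,uv,z):
    uv=np.atleast_2d(np.asarray(uv,float)); K=c["K"]; M=c["cam_to_world"]
    d=np.c_[(uv[:,0]-K[0,2])/K[0,0],-(uv[:,1]-K[1,2])/K[1,1],-np.ones(len(uv))]@M[:3,:3].T
    return M[:3,3]+d*((z-M[2,3])/d[:,2])[:,None]
def pix(c,p):
    p=np.atleast_2d(p); M=c["cam_to_world"]; q=(p-M[:3,3])@M[:3,:3]
    return np.c_[c["K"][0,0]*q[:,0]/-q[:,2]+c["K"][0,2],-c["K"][1,1]*q[:,1]/-q[:,2]+c["K"][1,2]]
def blobs(m,amin=20):
    m=cv2.morphologyEx(m.astype(np.uint8),cv2.MORPH_OPEN,np.ones((3,3)))
    return [k for k in cv2.findContours(m,cv2.RETR_EXTERNAL,cv2.CHAIN_APPROX_NONE)[0] if cv2.contourArea(k)>=amin]
def red(c):
    h=c["hsv"]; return ((h[...,0]<8)|(h[...,0]>172))&(h[...,1]>120)&(h[...,2]>60)
def rect(c,k,z):
    """min-area rectangle of a contour in world mm on plane z: centre, sides, direction of the long side (deg)"""
    w=world(c,k.reshape(-1,2),z)[:,:2].astype(np.float32)
    b=cv2.boxPoints(cv2.minAreaRect(w)); e=[b[1]-b[0],b[2]-b[1]]; L=[np.linalg.norm(v) for v in e]
    v=e[int(np.argmax(L))]; return b.mean(0).round(1),np.sort(L).round(1),round(float(np.degrees(np.arctan2(v[1],v[0]))+90)%180-90,1)
def to(x,y,z,yaw,):
    """shift/turn in tool axes to reach TCP x y z, tool straight down with its x axis at yaw deg (tool y 90 deg clockwise of it)"""
    o=get_obs(); w,a,b,c_=o["ee_rot"]; R0=R.from_quat([a,b,c_,w])
    t=R0.inv().apply(np.array([x,y,z])-o["position"])
    Rt=R.from_euler("z",yaw,degrees=True)*R.from_euler("x",180,degrees=True)
    print("to",(x,y,z,yaw),"turn",(R0.inv()*Rt).as_rotvec().round(3),"shift",t.round(1))
def st():
    o=get_obs(); w,a,b,c_=o["ee_rot"]; R0=R.from_quat([a,b,c_,w]).as_matrix()
    print("t",round(o["time_s"],1),"p",np.round(o["position"],1),"yaw",round(float(np.degrees(np.arctan2(R0[1,0],R0[0,0]))),1),"F",np.round(o["ft_force"],1),"w",round(float(o["width"]),1),"g",round(float(o["grip_force"]),1),"q",np.round(o["qpos"],2))
E
python3 - <<'E'
from h import *
c=shot("top"); r=red(c)
for k in blobs(r,30):
    x,y,w,h=cv2.boundingRect(k); 
    if y<100 or x<200: continue
    print("red",(x,y,w,h),rect(c,k,41),"z100:",rect(c,k,97)[0])
h=c["hsv"]
for (u,v),z in [((300,152),100),((300,156),55),((253,163),50),((270,232),50),((270,230),114)]:
    print((u,v),z,world(c,(u,v),z).round(0))
for u,v,q in [(252,164,"c"),(300,156,"s"),(270,233,"st"),(180,218,"bat"),(150,250,"wood")]: print(q,h[v-2:v+3,u-2:u+3].reshape(-1,3).mean(0))
crop=cv2.resize(c["color"][110:270,100:340,::-1],None,fx=3.3,fy=3.3,interpolation=cv2.INTER_CUBIC); cv2.imwrite("pics/crop1.png",crop)
E
sed -n 1,40p <(python3 -m handwheel 2>&1)
```

```text
red (357, 221, 17, 25) (array([ 426.8, -233.2], dtype=float32), array([43.7, 65.1], dtype=float32), -1.7) z100: [ 421.9 -224.6]
red (394, 219, 20, 26) (array([ 427.4, -336.7], dtype=float32), array([44.8, 65.9], dtype=float32), 5.4) z100: [ 422.5 -323.6]
red (392, 178, 18, 25) (array([ 541.2, -336.4], dtype=float32), array([45.3, 67.9], dtype=float32), -8.0) z100: [ 531.4 -323.4]
red (354, 176, 18, 26) (array([ 549., -232.], dtype=float32), array([44.2, 67.8], dtype=float32), -9.2) z100: [ 538.8 -223.5]
red (294, 145, 13, 13) (array([660.1, -64.7], dtype=float32), array([33.3, 34.2], dtype=float32), -1.9) z100: [645.1 -63.4]
red (236, 107, 31, 34) (array([744.1,  69.2], dtype=float32), array([66.5, 87.2], dtype=float32), 17.2) z100: [725.5  64.8]
(300, 152) 100 [[642. -63. 100.]]
(300, 156) 55 [[642. -64.  55.]]
(253, 163) 50 [[628.  66.  50.]]
(270, 232) 50 [[436.  24.  50.]]
(270, 230) 114 [[435.  21. 114.]]
c [26.08 16.44 69.52]
s [  1.2  185.24 126.52]
st [ 8.16 78.32 68.84]
bat [ 16.92 113.72 177.96]
wood [ 15.64 104.68 152.84]
invalid input
```

View pics/crop1.png

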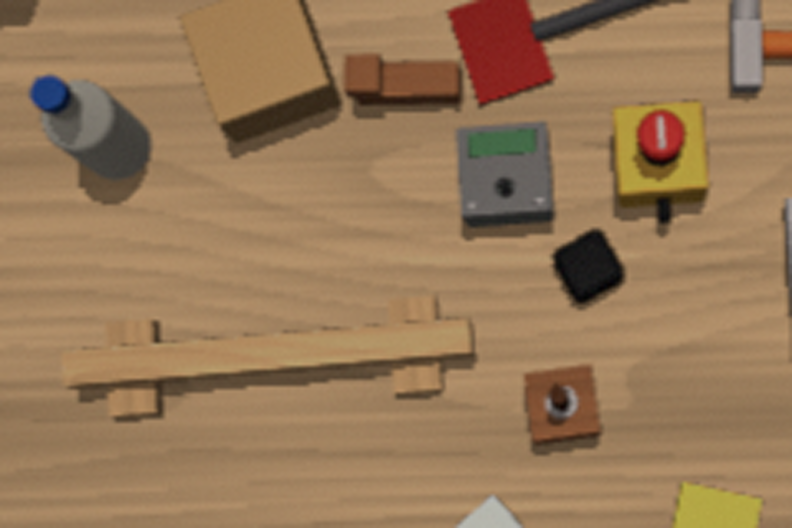

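The crop shows the counter's button hole at (505,187), with the display on the far side and the red mushroom head at (660,137). The stand and pin are at (562,402), and the batten ends are at (64,369) and (472,337). The maroon plate at (500,45) is the bolster, so the mushroom is the red dome on the yellow box.

```bash
python3 - <<'E'
from h import *
c=shot("top")
e=world(c,[(119.4,221.8),(243,212.1)],45); print("batten",e.round(1),e.mean(0),np.degrees(np.arctan2(*(e[1]-e[0])[:2])))
to(643,-63,230,180)
E
```

```text
batten [[477.  434.2  45. ]
 [493.3  96.1  45. ]] [485.14234444 265.12355556  45.        ] 177.23675640307843
to (643, -63, 230, 180) turn [-0.000e+00 -2.000e-03 -2.692e+00] shift [ 551.6 -238.3   -8.6]
```

```bash
R="0 0 -1.35 276 -119 -9 1"; 
python3 -m handwheel '0 0 -1.35 552 -238 -9 1;0 0 -1.35 552 -238 -9 1;0 0 -1.35 552 -238 -9 1;0 0 -1.35 552 -238 -9 1;0 0 -1.35 552 -238 -9 1;0 0 -1.35 552 -238 -9 1;0 0 -1.35 552 -238 -9 1;0 0 -1.35 552 -238 -9 1;0 0 -1.35 552 -238 -9 1;0 0 -1.35 552 -238 -9 1;0 0 -1.35 552 -238 -9 1;0 0 -1.35 552 -238 -9 1'
python3 -m handwheel '0 0 -0.67 0 0 0 1;0 0 -1.34 0 0 0 1;0 0 -1.34 0 0 0 1;0 0 -1.34 0 0 0 1;0 0 -1.34 0 0 0 1;0 0 -1.34 0 0 0 1;0 0 -1.34 0 0 0 1;0 0 -1.34 0 0 0 1;0 0 -1.34 0 0 0 1;0 0 -1.34 0 0 0 1;0 0 -1.34 0 0 0 1;0 0 -1.34 0 0 0 1'
python3 - <<'E'
from h import *
st(); c=shot("wrist","w1"); print(np.round(c["cam_to_world"],3).tolist(),c["K"][0]); print(pix(c,[643,-63,100])); print(pix(c,[get_obs()["position"]]))
for k in blobs(red(c),100): print(cv2.boundingRect(k),rect(c,k,98))
E
```

```text
time_s: 1.4
position: [643.8, -62.6, 230.4]
ee_rot: [-0.0, 0.622, 0.783, -0.0]
ft_force: [1.4, -0.1, 0.2]
width: -0.1
grip_force: 0.0
time_s: 2.6
position: [642.8, -64.4, 230.4]
ee_rot: [-0.0, 0.002, 1.0, -0.0]
ft_force: [-1.2, -1.0, 0.5]
width: 0.1
grip_force: 0.0
t 2.6 p [642.8 -64.4 230.4] yaw 179.8 F [-1.2 -1.   0.5] w 0.1 g 0.0 q [-0.2   0.53  0.35  1.38 -0.   -0.19]
[[0.004, -0.95, -0.313, 562.369], [1.0, 0.004, 0.002, -64.213], [-0.001, -0.313, 0.95, 382.754], [0.0, 0.0, 0.0, 1.0]] [314.34418086   0.         280.91456901]
[[282.79685202 200.81157008]]
[[281.40582084 266.77623971]]
(350, 228, 64, 72) (array([710.9,  37.5], dtype=float32), array([52.8, 69.2], dtype=float32), 17.6)
(262, 186, 39, 40) (array([648.6, -64.7], dtype=float32), array([36.1, 38.5], dtype=float32), -0.2)
(92, 62, 51, 75) (array([ 554.3, -204.2], dtype=float32), array([41.5, 55.6], dtype=float32), -9.2)
(0, 57, 47, 72) (array([ 549.5, -283.1], dtype=float32), array([38. , 59.6], dtype=float32), -15.9)
(79, 0, 46, 7) (array([ 482.4, -204. ], dtype=float32), array([ 4. , 35.2], dtype=float32), 89.7)
(0, 0, 28, 9) (array([ 482. , -273.6], dtype=float32), array([ 5.2, 22.5], dtype=float32), -83.7)
```

View pics/w1.png

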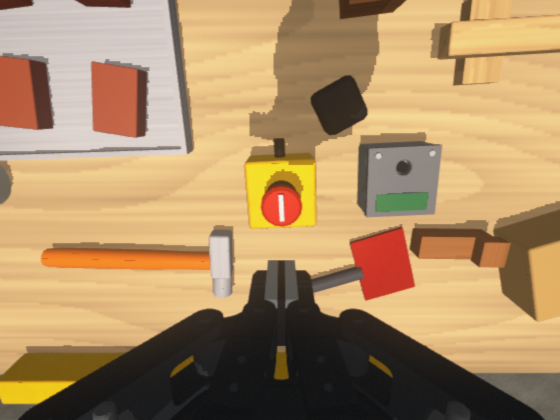

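The wrist view shows the mushroom at (282,207), the counter hole at (403,167), the tape at (338,105), and the stand out of view above. The head centre is about x 648, y -64.

```bash

python3 -m handwheel '0 0 0 -6 0 40 1;0 0 0 -6 0 80 1;0 0 0 -6 0 100 1;0 0 0 -6 0 110 1;0 0 0 -6 0 114 1;0 0 0 -6 0 114 1'
python3 -m handwheel '0 0 0 0 0 3 1;0 0 0 0 0 6 1;0 0 0 0 0 9 1;0 0 0 0 0 9 1'
python3 -m handwheel '0 0 0 0 0 -10 1;0 0 0 0 0 -50 1;0 0 0 0 0 -100 1;0 0 0 0 0 -100 1;0 0 0 0 0 -100 1'
python3 - <<'E'
from h import *
st(); c=shot("wrist","w2"); 
for k in blobs(red(c),100): print(cv2.boundingRect(k),rect(c,k,92))
print("hole",world(c,(403,167),49)); d=shot("side"); print([cv2.boundingRect(k) for k in blobs(red(d),30)])
E
```

```text
time_s: 3.25
position: [649.3, -64.5, 117.2]
ee_rot: [0.0, 0.001, 1.0, -0.0]
ft_force: [-0.0, 0.1, 0.5]
width: -0.1
grip_force: 0.0
time_s: 3.65
position: [648.7, -64.4, 107.4]
ee_rot: [-0.0, 0.001, 1.0, -0.0]
ft_force: [0.2, -0.0, -0.2]
width: 0.0
grip_force: 0.0
time_s: 4.15
position: [650.5, -64.7, 210.5]
ee_rot: [0.003, 0.001, 1.0, -0.001]
ft_force: [0.0, 0.9, -0.8]
width: 0.1
grip_force: 0.0
t 4.2 p [650.5 -64.7 210.5] yaw 179.9 F [ 0.   0.9 -0.8] w 0.1 g 0.0 q [-0.2   0.54  0.32  1.34 -0.   -0.19]
(355, 227, 67, 76) (array([713.3,  37.9], dtype=float32), array([53. , 69.7], dtype=float32), 17.5)
(261, 182, 42, 43) (array([650.5, -64.7], dtype=float32), array([37. , 39.3], dtype=float32), -0.1)
(78, 48, 59, 81) (array([ 555.6, -204.1], dtype=float32), array([44.9, 56.3], dtype=float32), -9.2)
(0, 44, 33, 77) (array([ 552. , -276.6], dtype=float32), array([24.9, 58.2], dtype=float32), -16.1)
hole [[625.52862763  56.96638752  49.        ]]
[(233, 304, 33, 26), (288, 302, 33, 20), (234, 271, 31, 21), (289, 269, 30, 16), (330, 210, 16, 10), (349, 201, 37, 18), (238, 125, 11, 6), (209, 123, 16, 9), (257, 122, 13, 8), (282, 121, 6, 11), (205, 91, 83, 24), (259, 73, 11, 6), (243, 73, 15, 4)]
```

```bash

python3 -m handwheel '0 0 0 1 0 40 1;0 0 0 1 0 80 1;0 0 0 1 0 100 1;0 0 0 1 0 103 1;0 0 0 1 0 103 1'
python3 -m handwheel '0 0 0 0 0 3 1;0 0 0 0 0 3 1'
python3 -m handwheel '0 0 0 0 0 2 1;0 0 0 0 0 2 1'
python3 - <<'E'
from h import *
st()
a=cv2.imread("pics/side0.png")[:,:,::-1]; b={"hsv":cv2.cvtColor(a.copy(),cv2.COLOR_RGB2HSV)}
print([cv2.boundingRect(k) for k in blobs(red(b),30) if cv2.boundingRect(k)[0]>300])
E
```

```text
time_s: 4.75
position: [646.4, -64.1, 103.1]
ee_rot: [-0.002, 0.001, 1.0, 0.0]
ft_force: [0.0, -1.1, 0.5]
width: -0.3
grip_force: 0.0
time_s: 4.95
position: [648.9, -64.6, 102.9]
ee_rot: [0.001, 0.001, 1.0, -0.0]
ft_force: [-0.1, -0.5, 0.7]
width: 0.0
grip_force: 0.0
time_s: 5.15
position: [648.3, -64.5, 100.2]
ee_rot: [0.001, 0.001, 1.0, -0.0]
ft_force: [-0.6, 0.0, 0.4]
width: -0.0
grip_force: 0.0
t 5.2 p [648.3 -64.5 100.2] yaw 179.9 F [-0.6  0.   0.4] w -0.0 g 0.0 q [-0.2   0.59  0.1   1.08 -0.   -0.19]
[(330, 210, 16, 10), (349, 201, 36, 18)]
```

```bash
python3 - <<'E'
from h import *
c=shot("side"); cv2.imwrite("pics/s2.png",cv2.resize(c["color"][130:270,250:430,::-1],None,fx=4,fy=4,interpolation=cv2.INTER_CUBIC))
print([cv2.boundingRect(k) for k in blobs(red(c),10)]); print(pix(c,[get_obs()["position"],[648,-64,100],[648,-64,86]]))
E
```

```text
[(310, 324, 6, 3), (233, 304, 33, 25), (288, 302, 33, 21), (234, 271, 31, 17), (289, 268, 30, 17), (330, 210, 16, 10), (349, 201, 37, 18), (278, 134, 10, 7), (206, 130, 5, 5), (282, 127, 6, 7), (249, 127, 14, 17), (270, 125, 10, 5), (235, 121, 6, 14), (212, 119, 21, 23), (244, 118, 5, 4), (263, 117, 7, 9), (204, 91, 84, 24), (236, 73, 34, 5), (230, 73, 5, 6)]
[[336.73029935 209.75421422]
 [336.63477332 209.6697046 ]
 [336.30406775 214.24485019]]
```

View pics/s2.png

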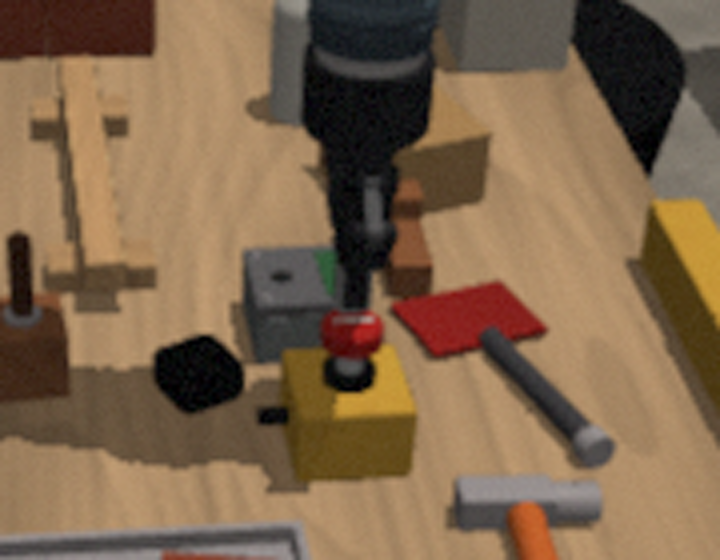

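The finger tip ends at about (355,310) in the crop, just above the white mark on the head at (352,321). The head hasn't been reached or moved yet, so I'll keep lowering in small steps.

```bash

python3 -m handwheel '0 0 0 0 0 2 1;0 0 0 0 0 2 1' | sed -n '2p;4p'
python3 -m handwheel '0 0 0 0 0 2 1;0 0 0 0 0 2 1'| sed -n '2p;4p'
python3 -m handwheel '0 0 0 0 0 2 1;0 0 0 0 0 2 1;0 0 0 0 0 2 1'| sed -n '2p;4p'
python3 - <<'E'
from h import *
st(); c=shot("side"); cv2.imwrite("pics/s3.png",cv2.resize(c["color"][170:240,300:390,::-1],None,fx=6,fy=6,interpolation=cv2.INTER_CUBIC))
print([cv2.boundingRect(k) for k in blobs(red(c),10)][:8])
# triangulate the white mark on the head
w=cv2.imread("pics/w1.png")
E
```

```text
position: [647.7, -64.4, 97.4]
ft_force: [-0.3, 0.6, 1.1]
position: [647.6, -64.4, 95.2]
ft_force: [-0.4, 0.4, -0.2]
position: [647.8, -64.4, 93.5]
ft_force: [-0.3, -0.1, -0.1]
t 5.9 p [647.8 -64.4  93.5] yaw 179.9 F [-0.3 -0.1 -0.1] w 0.2 g 0.0 q [-0.2   0.59  0.09  1.07 -0.   -0.19]
[(233, 303, 33, 25), (288, 302, 33, 22), (234, 272, 31, 15), (289, 269, 30, 15), (330, 210, 16, 10), (349, 201, 36, 18), (211, 141, 5, 4), (277, 139, 8, 4)]
```

View pics/s3.png

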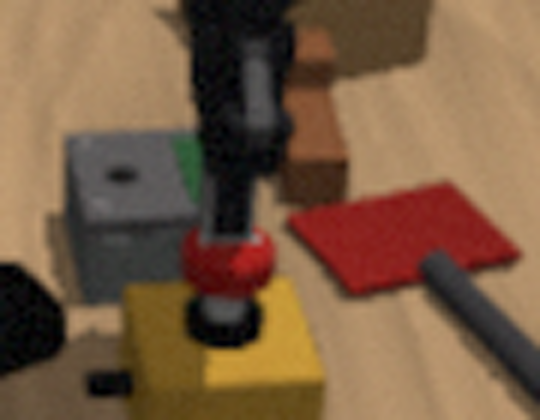

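The fingertips now overlap the top of the head at (225,240) in the crop, and the head is still up. I'll keep lowering until I see force.

```bash

for i in 1; do python3 -m handwheel '0 0 0 0 0 2 1;0 0 0 0 0 2 1' | sed -n '2p;4p'
python3 -m handwheel '0 0 0 0 0 2 1;0 0 0 0 0 2 1'| sed -n '2p;4p'
python3 -m handwheel '0 0 0 0 0 2 1;0 0 0 0 0 2 1;0 0 0 0 0 2 1'| sed -n '2p;4p'; done
python3 - <<'E'
from h import *
st(); c=shot("side")
print([cv2.boundingRect(k) for k in blobs(red(c),10)][:6])
E
```

```text
position: [647.7, -64.4, 91.3]
ft_force: [-0.0, 0.6, -0.8]
position: [647.9, -64.5, 89.4]
ft_force: [0.5, 0.2, 0.6]
position: [647.8, -64.4, 87.4]
ft_force: [0.5, 0.1, -0.4]
t 6.7 p [647.8 -64.4  87.4] yaw 179.9 F [ 0.5  0.1 -0.4] w 0.1 g 0.1 q [-0.2   0.59  0.08  1.05 -0.   -0.19]
[(236, 326, 7, 4), (233, 304, 33, 22), (288, 302, 33, 22), (234, 272, 31, 16), (289, 269, 30, 16), (330, 211, 16, 10)]
```

```bash

python3 -m handwheel '0 0 0 0 0 2 1;0 0 0 0 0 2 1' | sed -n '2p;4p'
python3 -m handwheel '0 0 0 0 0 2 1;0 0 0 0 0 2 1'| sed -n '2p;4p'
python3 - <<'E'
from h import *
for i in range(4): st()
c=shot("side","s4")
print([cv2.boundingRect(k) for k in blobs(red(c),10)][:6])
cv2.imwrite("pics/s4.png",cv2.resize(c["color"][170:240,300:390,::-1],None,fx=6,fy=6,interpolation=cv2.INTER_CUBIC))
E
```

```text
position: [647.6, -64.4, 85.1]
ft_force: [-0.7, -0.0, 0.3]
position: [647.9, -64.4, 83.4]
ft_force: [0.5, -0.2, 0.9]
t 7.1 p [647.9 -64.4  83.4] yaw 179.9 F [ 0.5 -0.2  0.9] w -0.1 g 0.6 q [-0.2   0.6   0.07  1.04 -0.   -0.19]
t 7.1 p [647.9 -64.4  83.4] yaw 179.9 F [ 0.5 -0.2  0.9] w -0.1 g 0.6 q [-0.2   0.6   0.07  1.04 -0.   -0.19]
t 7.1 p [647.9 -64.4  83.4] yaw 179.9 F [ 0.5 -0.2  0.9] w -0.1 g 0.6 q [-0.2   0.6   0.07  1.04 -0.   -0.19]
t 7.1 p [647.9 -64.4  83.4] yaw 179.9 F [ 0.5 -0.2  0.9] w -0.1 g 0.6 q [-0.2   0.6   0.07  1.04 -0.   -0.19]
[(233, 304, 33, 24), (288, 302, 33, 19), (234, 271, 31, 16), (289, 269, 30, 17), (330, 212, 16, 10), (349, 201, 36, 18)]
```

View pics/s4.png

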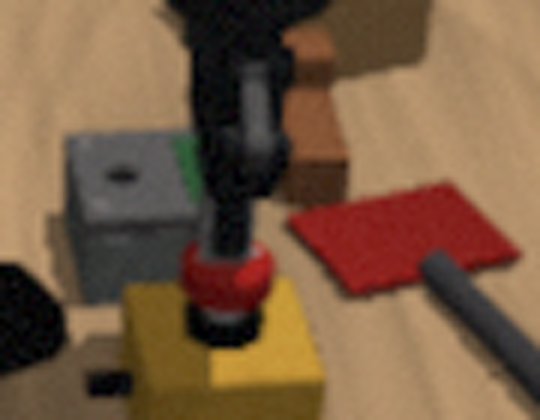

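The stem is now shorter and the head has moved from row 210 to row 212, so it is going down. I'll press on to the bottom stop, then let go.

```bash

python3 -m handwheel '0 0 0 0 0 2 1;0 0 0 0 0 2 1' | sed -n '2p;4p'
python3 -m handwheel '0 0 0 0 0 2 1;0 0 0 0 0 2 1;0 0 0 0 0 2 1'| sed -n '2p;4p'
python3 -m handwheel '0 0 0 0 0 1 1;0 0 0 0 0 1 1;0 0 0 0 0 1 1'| sed -n '2p;4p'
python3 - <<'E'
from h import *
c=shot("side"); print([cv2.boundingRect(k) for k in blobs(red(c),10)if cv2.boundingRect(k)[0]>320][:6])
E
python3 -m handwheel '0 0 0 0 0 -15 1;0 0 0 0 0 -60 1;0 0 0 0 0 -110 1;0 0 0 0 0 -160 1;0 0 0 0 0 -160 1;0 0 0 0 0 -160 1'
python3 - <<'E'
from h import *
st(); c=shot("side"); print([cv2.boundingRect(k) for k in blobs(red(c),10)if cv2.boundingRect(k)[0]>320][:6])
cv2.imwrite("pics/s5.png",cv2.resize(c["color"][170:240,300:390,::-1],None,fx=6,fy=6,interpolation=cv2.INTER_CUBIC))
E
```

```text
position: [647.9, -64.5, 81.5]
ft_force: [0.1, 0.0, 1.1]
position: [648.1, -64.5, 80.1]
ft_force: [-1.6, -0.4, 4.0]
position: [648.2, -64.5, 80.0]
ft_force: [-2.5, 0.3, 9.4]
[(330, 213, 15, 10), (349, 201, 37, 18)]
time_s: 8.6
position: [649.1, -64.7, 239.9]
ee_rot: [0.002, 0.001, 1.0, -0.0]
ft_force: [0.2, 0.3, -1.3]
width: -0.2
grip_force: 0.0
t 8.6 p [649.1 -64.7 239.9] yaw 179.9 F [ 0.2  0.3 -1.3] w -0.2 g 0.0 q [-0.2   0.54  0.39  1.41 -0.   -0.19]
[(330, 211, 16, 10), (334, 208, 7, 3), (348, 201, 37, 18)]
```

```bash
python3 - <<'E'
from h import *
def cen(hsv):
    m=red({"hsv":hsv})[200:228,325:350]; v,u=np.nonzero(m); return u.mean()+325,v.mean()+200,len(u),v.max()+200
print(cen(cv2.cvtColor(cv2.imread("pics/side0.png"),cv2.COLOR_BGR2HSV)))
c=shot("side"); print(cen(c["hsv"])); print(pix(c,[[648,-64,z] for z in (100,94,90)])[:,1])
w=shot("wrist","w3"); 
for k in blobs(red(w),100): print(cv2.boundingRect(k),rect(w,k,41))
print(np.round(w["cam_to_world"][:3,3],1))
E
```

```text
(np.float64(337.85185185185185), np.float64(212.53703703703704), 162, np.int64(219))
(np.float64(337.7628205128205), np.float64(214.1025641025641), 156, np.int64(220))
[209.6697046  211.63823743 212.94411643]
(350, 224, 63, 71) (array([741.5,  58.1], dtype=float32), array([63.4, 83.3], dtype=float32), 17.5)
(262, 179, 38, 39) (array([662.5, -65.2], dtype=float32), array([42.6, 45.2], dtype=float32), 0.9)
(95, 59, 52, 74) (array([ 552.8, -231.3], dtype=float32), array([51.7, 66.9], dtype=float32), -9.5)
(0, 52, 51, 73) (array([ 547. , -328.9], dtype=float32), array([49.8, 72.2], dtype=float32), -15.7)
(0, 0, 28, 7) (array([ 468.4, -319.8], dtype=float32), array([ 5. , 27.1], dtype=float32), 89.9)
[567.1 -64.3 389.2]
```

View pics/s5.png

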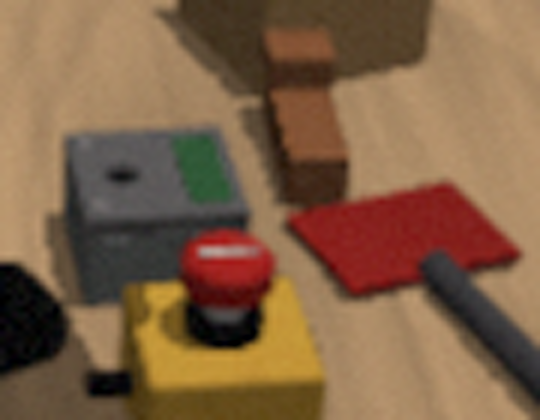

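The crop shows the mushroom resting low with no gripper on it, centroid 1.6 px lower than at the start, so it is latched. Shut fingertips sit about 10 mm above the z reading. Next I'll hover over the first slip.

```bash
python3 - <<'E'
from h import *
c=shot("top")
for k in blobs(red(c),200):
    x,y,w,h=cv2.boundingRect(k)
    if x>345 and y>150: print(rect(c,k,28.5))
    elif x>280 and x<310: print("stop",rect(c,k,86))
to(552,-229,150,172)
E
```

```text
(array([ 427.9, -235.2], dtype=float32), array([44.1, 65.7], dtype=float32), -1.7)
(array([ 428.6, -339.1], dtype=float32), array([45.3, 66.8], dtype=float32), 6.0)
(array([ 543.2, -338.8], dtype=float32), array([45.5, 69.1], dtype=float32), -6.9)
(array([ 551. , -233.9], dtype=float32), array([44.7, 68.7], dtype=float32), -9.0)
to (552, -229, 150, 172) turn [ 0.    -0.004  0.138] shift [  93.9 -165.1   86.3]
```

```bash

python3 -m handwheel '0 0 0.14 30 -60 0 -1;0 0 0.14 60 -110 30 -1;0 0 0.14 95 -170 86 -1;0 0 0.14 95 -170 86 -1;0 0 0.14 95 -170 86 -1;0 0 0.14 95 -170 86 -1;0 0 0.14 95 -170 86 -1' | sed -n '1,2p'
python3 - <<'E'
from h import *
st(); c=shot("wrist","w4"); 
for k in blobs(red(c),300): print(cv2.boundingRect(k),rect(c,k,28.5),rect(c,k,41))
print(pix(c,[551,-234,41]),pix(c,get_obs()["position"]))
E
```

```text
time_s: 9.5
position: [552.6, -233.6, 152.3]
t 9.5 p [ 552.6 -233.6  152.3] yaw 171.9 F [0.4 0.9 0.7] w 85.6 g 0.0 q [-0.51  0.45  0.02  1.14  0.   -0.36]
(477, 284, 83, 88) (array([720.3,   9.4], dtype=float32), array([ 62.9, 138.8], dtype=float32), 45.0) (array([709.1,  -1.1], dtype=float32), array([ 60. , 132.5], dtype=float32), 45.0)
(130, 175, 62, 75) (array([ 547.2, -343.8], dtype=float32), array([48.5, 70.9], dtype=float32), -6.4) (array([ 543.8, -338.3], dtype=float32), array([46.3, 67.7], dtype=float32), -6.4)
(254, 165, 52, 77) (array([ 554.3, -235.5], dtype=float32), array([46.5, 73.1], dtype=float32), -9.7) (array([ 550.6, -234.9], dtype=float32), array([44.4, 69.8], dtype=float32), -9.7)
(78, 20, 89, 106) (array([ 428.6, -341.4], dtype=float32), array([53.8, 71.1], dtype=float32), 6.3) (array([ 430.6, -336.1], dtype=float32), array([51.4, 67.8], dtype=float32), 6.3)
(218, 0, 70, 103) (array([ 427.5, -237.7], dtype=float32), array([46.7, 70.3], dtype=float32), -1.7) (array([ 429.6, -237. ], dtype=float32), array([44.6, 67.1], dtype=float32), -1.7)
[[280.42215125 204.9498454 ]] [[281.94300277 268.81067161]]
```

View pics/w4.png

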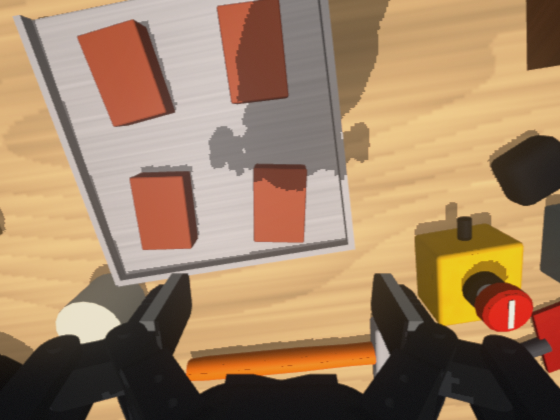

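The wrist view shows the slips at (280,204), (162,212), (253,50) and (125,73), with the fingers straddling the column of the slip at (280,204). It lies at about (551.5, -235), yaw -9.3°. I'll descend and grip.

```bash

python3 -m handwheel '0 0 0.02 1 -1.5 50 -1;0 0 0.02 1 -1.5 100 -1;0 0 0.02 1 -1.5 130 -1;0 0 0.02 1 -1.5 140 -1;0 0 0.02 1 -1.5 144 -1;0 0 0.02 1 -1.5 144 -1' | sed -n '2p;4p'
python3 -m handwheel '0 0 0 0 0 0 1;0 0 0 0 0 0 1;0 0 0 0 0 0 1;0 0 0 0 0 0 1;0 0 0 0 0 0 1;0 0 0 0 0 0 1;0 0 0 0 0 0 1' | sed -n '2,6p'
python3 -m handwheel '0 0 0 0 0 -10 1;0 0 0 0 0 -30 1;0 0 0 0 0 -60 1;0 0 0 0 0 -60 1' 
python3 - <<'E'
from h import *
st(); c=shot("wrist","w5"); to(478.5,400,150,182.8)
E
```

```text
position: [553.2, -235.7, 10.1]
ft_force: [0.6, 0.8, 0.2]
position: [552.7, -236.3, 10.3]
ee_rot: [0.002, 0.081, 0.997, -0.001]
ft_force: [0.2, 0.0, 6.5]
width: 44.7
grip_force: 63.7
time_s: 11.25
position: [554.1, -237.2, 73.0]
ee_rot: [0.003, 0.081, 0.997, -0.002]
ft_force: [0.8, -0.5, -1.0]
width: 44.6
grip_force: 62.8
t 11.2 p [ 554.1 -237.2   73. ] yaw 170.7 F [ 0.8 -0.5 -1. ] w 44.6 g 62.8 q [-0.51  0.51 -0.11  0.94 -0.   -0.35]
to (478.5, 400, 150, 182.8) turn [-0.002  0.004 -0.211] shift [175.9 616.2 -80.9]
```

View pics/w5.png

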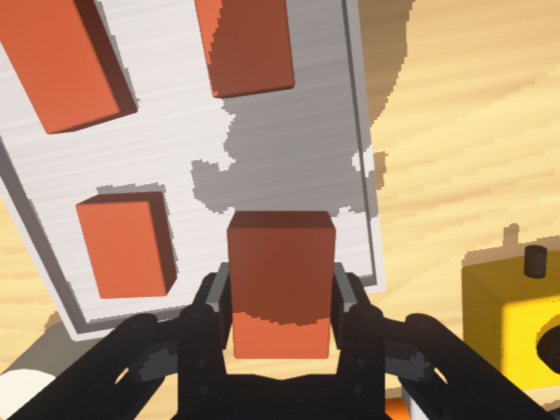

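The slip is held centrally between the fingers at (281,290) in the image. Next I'll lift and carry it to the far end of the batten.

```bash

python3 - <<'E'
from h import *
c=cv2.imread("pics/w5.png")[:,:,::-1].copy(); w=shot("wrist"); o=get_obs()
w0={"hsv":w["hsv"]}; k=max(blobs(red(w),300),key=lambda k:cv2.boundingRect(k)[1]*(200<cv2.boundingRect(k)[0]+cv2.boundingRect(k)[2]/2<360))
print(cv2.boundingRect(k),o["position"]); print(world(w,[(281,211),(281,230),(281,358)],103.7).round(1), world(w,(281,211),78.7).round(1))
E
python3 -m handwheel '0 0 0 0 0 -50 1;0 0 0 0 0 -80 1;0 0 -0.2 176 616 -80 1;0 0 -0.2 176 616 -80 1;0 0 -0.2 176 616 -80 1;0 0 -0.2 176 616 -80 1;0 0 -0.2 176 616 -80 1;0 0 -0.2 176 616 -80 1;0 0 -0.2 176 616 -80 1;0 0 -0.2 176 616 -80 1;0 0 -0.2 176 616 -80 1;0 0 -0.2 176 616 -80 1' 
python3 - <<'E'
from h import *
to(478.5,400,100,182.8)
E
```

```text
(228, 212, 107, 106) [ 551.90246266 -235.9982909    69.28275563]
[[ 511.4 -230.   103.7]
 [ 519.4 -231.3  103.7]
 [ 583.5 -241.8  103.7]] [[ 519.4 -231.4   78.7]]
time_s: 12.55
position: [491.5, 262.5, 146.8]
ee_rot: [-0.001, -0.019, 1.0, -0.001]
ft_force: [2.1, -0.5, -1.1]
width: 44.6
grip_force: 62.7
to (478.5, 400, 100, 182.8) turn [-0.001 -0.003 -0.011] shift [  7.6 138.   46.7]
```

```bash

python3 -m handwheel '0 0 -0.01 4 50 0 1;0 0 -0.01 8 100 15 1;0 0 -0.01 8 138 47 1;0 0 -0.01 8 138 47 1;0 0 -0.01 8 138 47 1;0 0 -0.01 8 138 47 1' | sed -n '2p'
python3 - <<'E'
from h import *
st(); c=shot("wrist","w6"); 
s=-135; 
for s in (170,135,45,-45,-135,-170):
    p=np.array([485,265])+s*np.array([-.048,.999]); n=np.array([.999,.048]); print(s,p.round(1),pix(c,[[*(p+15*n),45],[*(p-15*n),45]]).round(1).tolist())
E
```

```text
position: [479.7, 397.5, 101.0]
t 13.2 p [479.7 397.5 101. ] yaw -177.3 F [-0.3 -0.3 -1.6] w 45.1 g 62.8 q [ 0.59  0.53  0.01  1.05 -0.    0.54]
170 [476.8 434.8] [[333.2, 247.4], [335.4, 207.7]]
135 [478.5 399.9] [[284.8, 247.4], [284.9, 207.8]]
45 [482.8 310. ] [[160.4, 247.4], [155.2, 207.8]]
-45 [487.2 220. ] [[36.3, 247.5], [25.8, 207.9]]
-135 [491.5 130.1] [[-87.6, 247.5], [-103.4, 208.0]]
-170 [493.2  95.2] [[-135.7, 247.5], [-153.6, 208.0]]
```

View pics/w6.png

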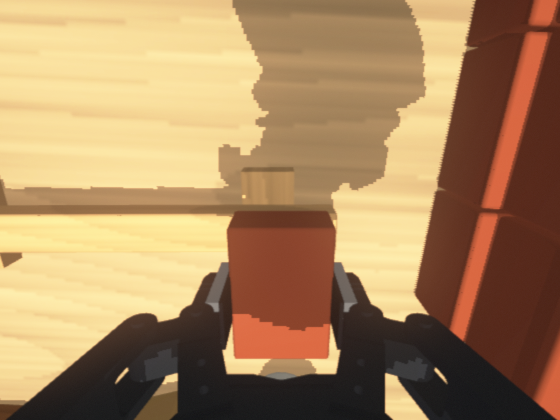

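The batten's top face spans rows 213–252 at columns 0–230, about 5 rows (4 mm in +x) beyond my estimate, and its right end at column 336 agrees. I'll shift and lower onto it.

```bash

python3 -m handwheel '0 0 0 -2.5 2.5 30 1;0 0 0 -2.5 2.5 50 1;0 0 0 -2.5 2.5 58 1;0 0 0 -2.5 2.5 58 1' | sed -n '2p;4p'
python3 -m handwheel '0 0 0 0 0 2 1;0 0 0 0 0 2 1'| sed -n '2p;4p'
python3 -m handwheel '0 0 0 0 0 2 1;0 0 0 0 0 2 1'| sed -n '2p;4p'
python3 - <<'E'
from h import *
c=shot("wrist","w7"); print(c["color"][150:260:1,100].sum(1)[40:110].tolist()); st()
E
```

```text
position: [482.1, 399.7, 43.1]
ft_force: [-0.4, -0.4, -1.1]
position: [483.4, 401.5, 42.9]
ft_force: [0.3, -0.4, -1.5]
position: [482.6, 401.4, 40.0]
ft_force: [-0.1, -0.4, -1.9]
[637, 635, 634, 632, 630, 630, 632, 632, 632, 633, 635, 639, 639, 641, 644, 632, 501, 432, 421, 415, 413, 413, 411, 409, 409, 414, 416, 420, 422, 424, 425, 424, 422, 422, 422, 422, 422, 424, 420, 377, 326, 322, 324, 320, 319, 314, 319, 323, 328, 329, 334, 334, 332, 332, 369, 462, 548, 586, 613, 633, 639, 641, 644, 647, 646, 650, 647, 646, 641, 639]
t 14.1 p [482.5 401.4  39.9] yaw -177.2 F [ 0.5 -0.3 -2. ] w 44.8 g 62.8 q [ 0.59  0.59 -0.07  0.92 -0.    0.54]
```

```bash

for i in 1; do python3 -m handwheel '0 0 0 0 0 1.5 1;0 0 0 0 0 1.5 1'| sed -n '2p;4p'
python3 -m handwheel '0 0 0 0 0 1 1;0 0 0 0 0 1 1'| sed -n '2p;4p'
python3 -m handwheel '0 0 0 0 0 1 1;0 0 0 0 0 1 1'| sed -n '2p;4p'; done
```

```text
position: [482.6, 401.4, 39.3]
ft_force: [-2.1, -1.8, 5.5]
position: [482.6, 401.5, 39.4]
ft_force: [-3.7, -1.7, 11.0]
position: [482.6, 401.5, 39.3]
ft_force: [-5.7, -3.9, 16.8]
```

```bash

python3 -m handwheel '0 0 0 0 0 -2.5 1;0 0 0 0 0 -2.5 -1;0 0 0 0 0 -2.5 -1;0 0 0 0 0 -2.5 -1;0 0 0 0 0 -2.5 -1;0 0 0 0 0 -2.5 -1' | sed -n '2p;4,5p'
python3 -m handwheel '0 0 0 0 0 -30 -1;0 0 0 0 0 -70 -1;0 0 0 0 0 -110 -1;0 0 0 0 0 -110 -1' | sed -n '2p;4,5p'
python3 - <<'E'
from h import *
st(); c=shot("wrist","w8"); 
for k in blobs(red(c),300):
    b=cv2.boundingRect(k)
    if b[0]<380: print(b,rect(c,k,70),rect(c,k,57.5))
t=shot("top")
for k in blobs(red(t),200):
    x,y,w,h=cv2.boundingRect(k)
    if x>345 and y>150: print("tray",rect(t,k,28.5))
    elif y>170 and x>95: print("batten",rect(t,k,57.5))
to(428,-235.5,100,178.3)
E
```

```text
position: [482.3, 401.1, 38.3]
ft_force: [0.4, -0.1, 0.2]
width: 85.3
position: [485.9, 403.6, 155.2]
ft_force: [1.2, 1.2, 0.9]
width: 85.7
t 15.7 p [485.9 403.6 155.2] yaw -177.2 F [1.2 1.2 0.9] w 85.7 g 0.0 q [ 0.59  0.51  0.11  1.16 -0.    0.54]
(0, 359, 17, 32) (array([660.3, 150. ], dtype=float32), array([14.6, 42.3], dtype=float32), -13.3) (array([673.8, 136.8], dtype=float32), array([15.3, 44.5], dtype=float32), -13.3)
tray (array([ 427.9, -235.9], dtype=float32), array([44.8, 66.9], dtype=float32), 0.1)
tray (array([ 428.7, -339.6], dtype=float32), array([45.6, 66.6], dtype=float32), 6.4)
batten (array([471.8, 404.9], dtype=float32), array([40.8, 44.6], dtype=float32), 0.8)
tray (array([ 543.4, -338.9], dtype=float32), array([45.5, 68.6], dtype=float32), -6.9)
to (428, -235.5, 100, 178.3) turn [0.002 0.003 0.078] shift [  86.1 -634.    48.6]
```

```bash

python3 -m handwheel '0 0 0.07 86 -634 0 -1;0 0 0.07 86 -634 0 -1;0 0 0.07 86 -634 0 -1;0 0 0.07 86 -634 0 -1;0 0 0.07 86 -634 0 -1;0 0 0.07 86 -634 0 -1;0 0 0.07 86 -634 0 -1;0 0 0.07 86 -634 0 -1;0 0 0.07 86 -634 0 -1;0 0 0.07 86 -634 0 -1;0 0 0.07 86 -634 0 -1;0 0 0.07 86 -634 0 -1' | sed -n '2p'
python3 -m handwheel '0 0 0 0 0 0 -1;0 0 0 0 0 0 -1' >/dev/null
python3 - <<'E'
from h import *
st(); c=shot("wrist"); 
for k in blobs(red(c),300):
    b=cv2.boundingRect(k); print(b,rect(c,k,41))
t=shot("top")
for k in blobs(red(t),200):
    x,y,w,h=cv2.boundingRect(k)
    if y>170 and 95<x<345: print("batten",rect(t,k,57.5))
to(428,-235.5,100,180)
E
```

```text
position: [428.6, -197.8, 146.9]
t 17.1 p [ 429.  -196.8  147. ] yaw 178.6 F [ 0.8  0.6 -0.4] w 85.7 g 0.0 q [-0.56  0.21 -0.34  1.02  0.   -0.54]
(113, 289, 34, 37) (array([ 520.3, -349.6], dtype=float32), array([26.2, 51.1], dtype=float32), -39.1)
(80, 172, 72, 80) (array([ 428.9, -337.8], dtype=float32), array([48.1, 68.1], dtype=float32), 6.3)
(207, 168, 55, 78) (array([ 427.5, -236.4], dtype=float32), array([45.4, 69.2], dtype=float32), -1.6)
batten (array([480.7, 404.8], dtype=float32), array([44.4, 67. ], dtype=float32), 4.2)
to (428, -235.5, 100, 180) turn [ 0.002 -0.002 -0.021] shift [  0.5 -40.5  47.3]
```

```bash

python3 -m handwheel '0 0 0 0.5 -40 40 -1;0 0 0 0.5 -40 80 -1;0 0 0 0.5 -40 110 -1;0 0 0 0.5 -40 130 -1;0 0 0 0.5 -40 135 -1;0 0 0 0.5 -40 135 -1' | sed -n '2p;4p'
python3 -m handwheel '0 0 0 0 0 0 1;0 0 0 0 0 0 1;0 0 0 0 0 0 1;0 0 0 0 0 0 1;0 0 0 0 0 0 1;0 0 0 0 0 0 1;0 0 0 0 0 0 1' | sed -n '2,6p'
python3 -m handwheel '0 0 0 0 0 -10 1;0 0 0 0 0 -60 1;0 0 0 0 0 -110 1;0 0 0 0 0 -140 1;0 0 0 0 0 -140 1' | sed -n '2,6p'
python3 - <<'E'
from h import *
st(); to(486.5,310,150,182.8); c=shot("wrist")
for k in blobs(red(c),300): print(cv2.boundingRect(k))
z=get_obs()["position"][2]; print(world(c,[(281,230),(281,358)],z-11+41))
E
```

```text
position: [428.5, -234.6, 13.0]
ft_force: [-0.5, -0.1, -0.7]
position: [430.3, -237.2, 15.1]
ee_rot: [0.001, 0.011, 1.0, -0.001]
ft_force: [-0.4, 1.6, 6.6]
width: 44.7
grip_force: 62.3
position: [432.1, -238.8, 159.2]
ee_rot: [0.004, 0.011, 1.0, -0.003]
ft_force: [0.7, -0.1, -2.0]
width: 44.4
grip_force: 62.7
t 19.1 p [ 432.1 -238.8  159.2] yaw 178.7 F [ 0.7 -0.1 -2. ] w 44.4 g 62.7 q [-0.63  0.23 -0.28  1.04 -0.   -0.61]
to (486.5, 310, 150, 182.8) turn [-0.006  0.008 -0.071] shift [-42.4 549.9   6.3]
(163, 272, 43, 49)
(230, 208, 99, 108)
(137, 163, 66, 77)
[[ 399.89366284 -238.1123035   186.47910774]
 [ 467.97829385 -239.64494593  186.47910774]]
```

```bash

python3 -m handwheel '0 0 -0.07 -42 550 6 1;0 0 -0.07 -42 550 6 1;0 0 -0.07 -42 550 6 1;0 0 -0.07 -42 550 6 1;0 0 -0.07 -42 550 6 1;0 0 -0.07 -42 550 6 1;0 0 -0.07 -42 550 6 1;0 0 -0.07 -42 550 6 1;0 0 -0.07 -42 550 6 1;0 0 -0.07 -42 550 6 1;0 0 -0.07 -42 550 6 1;0 0 -0.07 -42 550 6 1' | sed -n '2p'
python3 -m handwheel '0 0 0 0 0 30 1;0 0 0 0 0 50 1;0 0 0 0 0 50 1' >/dev/null
python3 - <<'E'
from h import *
st(); to(486,310,46,182.8); c=shot("wrist","w9")
for s in (45,): 
    p=np.array([488.7,265])+s*np.array([-.048,.999]); n=np.array([.999,.048]); print(pix(c,[[*(p+15*n),45],[*(p-15*n),45]]).round(1).tolist())
print(np.round(c["color"][180:300,60].sum(1)).tolist())
E
```

```text
position: [481.9, 317.4, 145.2]
t 20.6 p [479.  310.   92.8] yaw -177.2 F [ 0.1  1.  -2.8] w 44.2 g 62.8 q [ 0.46  0.45 -0.16  0.98 -0.    0.42]
to (486, 310, 46, 182.8) turn [-0.004 -0.009 -0.001] shift [-7.4 -0.1 46.7]
[[281.1, 264.0], [281.1, 224.0]]
[319, 404, 568, 595, 597, 597, 596, 597, 597, 597, 600, 599, 601, 603, 604, 605, 607, 609, 613, 614, 616, 621, 622, 623, 626, 625, 628, 619, 498, 439, 431, 435, 431, 430, 419, 356, 325, 323, 324, 321, 318, 321, 319, 319, 335, 434, 527, 580, 613, 621, 623, 629, 631, 632, 638, 641, 639, 637, 631, 634, 636, 641, 641, 642, 641, 638, 634, 638, 639, 641, 640, 640, 642, 639, 636, 633, 630, 621, 615, 608, 604, 603, 611, 598, 605, 616, 617, 618, 615, 614, 614, 612, 612, 612, 612, 609, 608, 606, 610, 627, 635, 634, 634, 633, 630, 628, 625, 622, 619, 615, 610, 605, 602, 615, 626, 638, 647, 655, 659, 662]
```

```bash

python3 -m handwheel '0 0 0 -6.5 0 25 1;0 0 0 -6.5 0 40 1;0 0 0 -6.5 0 46 1;0 0 0 -6.5 0 46 1' | sed -n '2p;4p'
python3 -m handwheel '0 0 0 0 0 1.5 1;0 0 0 0 0 1.5 1'| sed -n '2p;4p'
python3 -m handwheel '0 0 0 0 0 1.5 1;0 0 0 0 0 1.5 1'| sed -n '2p;4p'
```

```text
position: [489.1, 312.1, 51.4]
ft_force: [0.1, -0.3, -2.0]
position: [490.3, 313.0, 51.1]
ft_force: [0.3, -0.2, -1.9]
position: [489.8, 312.9, 48.9]
ft_force: [-0.3, -0.3, -3.0]
```

```bash

python3 -m handwheel '0 0 0 3.5 -2 2 1;0 0 0 3.5 -2 2 1'| sed -n '2p;4p'
python3 -m handwheel '0 0 0 0 0 1.5 1;0 0 0 0 0 1.5 1'| sed -n '2p;4p'
python3 -m handwheel '0 0 0 0 0 1.5 1;0 0 0 0 0 1.5 1'| sed -n '2p;4p'
python3 -m handwheel '0 0 0 0 0 1.5 1;0 0 0 0 0 1.5 1'| sed -n '2p;4p'
```

```text
position: [485.3, 310.1, 46.2]
ft_force: [-0.3, -0.8, -2.5]
position: [485.9, 310.5, 44.8]
ft_force: [0.0, -0.0, -2.2]
position: [486.3, 310.7, 44.2]
ft_force: [-2.3, -1.0, 3.6]
position: [486.3, 310.7, 44.1]
ft_force: [-5.6, -2.1, 14.0]
```

Contact came at 44.1, as predicted. I'll release and go to the third slip.

```bash

python3 -m handwheel '0 0 0 0 0 -2 1;0 0 0 0 0 -2 -1;0 0 0 0 0 -2 -1;0 0 0 0 0 -2 -1;0 0 0 0 0 -2 -1;0 0 0 0 0 -2 -1' | sed -n '2p;4,5p'
python3 -m handwheel '0 0 0 0 0 -30 -1;0 0 0 0 0 -70 -1;0 0 0 0 0 -110 -1;0 0 0 60 -500 -110 -1;0 0 0 60 -500 -110 -1;0 0 0 60 -500 -110 -1;0 0 0 60 -500 -110 -1;0 0 0 60 -500 -110 -1;0 0 0 60 -500 -110 -1;0 0 0 60 -500 -110 -1;0 0 0 60 -500 -110 -1;0 0 0 60 -500 -110 -1' | sed -n '2p'
python3 - <<'E'
from h import *
st(); c=shot("wrist"); 
for k in blobs(red(c),300): print(cv2.boundingRect(k),rect(c,k,41))
t=shot("top")
for k in blobs(red(t),150):
    x,y,w,h=cv2.boundingRect(k)
    if y>170 and 95<x<345: print("batten",rect(t,k,57.5))
    elif y>150 and x>345: print("tray",rect(t,k,28.5))
to(428.6,-338,150,186.3)
E
```

```text
position: [486.1, 310.6, 43.9]
ft_force: [0.9, 0.7, 0.2]
width: 85.2
position: [453.7, -140.2, 154.3]
t 24.1 p [ 453.7 -140.2  154.3] yaw -177.2 F [0.4 0.1 0.1] w 85.4 g 0.0 q [-0.43  0.21 -0.33  1.03  0.   -0.48]
(45, 251, 61, 67) (array([ 542.8, -333.9], dtype=float32), array([55. , 70.2], dtype=float32), -6.3)
(11, 126, 75, 82) (array([ 429.5, -336.2], dtype=float32), array([51.3, 67. ], dtype=float32), 6.1)
tray (array([ 428.6, -339.5], dtype=float32), array([45.4, 66.6], dtype=float32), 6.0)
batten (array([480.8, 403.7], dtype=float32), array([43.4, 64.4], dtype=float32), 1.0)
batten (array([483.7, 314. ], dtype=float32), array([43.5, 68. ], dtype=float32), 0.5)
tray (array([ 542.1, -346.3], dtype=float32), array([30.2, 68.2], dtype=float32), -8.7)
to (428.6, -338, 150, 186.3) turn [-0.003  0.001 -0.07 ] shift [  33.3 -192.7    4.9]
```

```bash

python3 -m handwheel '0 0 -0.07 33 -194 0 -1;0 0 -0.07 33 -194 0 -1;0 0 -0.07 33 -194 0 -1;0 0 -0.07 33 -194 0 -1;0 0 -0.07 33 -194 80 -1;0 0 -0.07 33 -194 80 -1;0 0 -0.07 33 -194 80 -1;0 0 -0.07 33 -194 80 -1' | sed -n '2p'
python3 - <<'E'
from h import *
st(); to(428.6,-338.5,13,186.2)
E
```

```text
position: [430.3, -332.7, 74.2]
t 24.9 p [ 430.3 -332.7   74.2] yaw -173.2 F [-0.2 -0.5  0.7] w 85.6 g 0.0 q [-0.77  0.41 -0.27  0.89  0.   -0.89]
to (428.6, -338.5, 13, 186.2) turn [ 0.001 -0.001  0.011] shift [ 2.3 -5.6 61.2]
```

```bash

python3 -m handwheel '0 0 0.01 2 -5.5 20 -1;0 0 0.01 2 -5.5 45 -1;0 0 0.01 2 -5.5 61 -1;0 0 0.01 2 -5.5 61 -1' | sed -n '2p;4p'
python3 -m handwheel '0 0 0 0 0 0 1;0 0 0 0 0 0 1;0 0 0 0 0 0 1;0 0 0 0 0 0 1;0 0 0 0 0 0 1;0 0 0 0 0 0 1;0 0 0 0 0 0 1' | sed -n '2,6p'
python3 -m handwheel '0 0 0 0 0 -10 1;0 0 0 0 0 -60 1;0 0 0 0 0 -110 1;0 0 0 0 0 -140 1;0 0 0 0 0 -140 1' | sed -n '2,6p'
python3 - <<'E'
from h import *
st(); to(490.5,220,150,182.8); c=shot("wrist")
for k in blobs(red(c),300): print(cv2.boundingRect(k))
z=get_obs()["position"][2]; print(world(c,[(281,230),(281,358)],z-11+41))
E
```

```text
position: [429.4, -338.7, 13.4]
ft_force: [-0.4, 0.8, -0.5]
position: [430.6, -340.5, 15.2]
ee_rot: [0.001, -0.054, 0.999, -0.001]
ft_force: [0.4, 1.0, 7.4]
width: 44.5
grip_force: 63.0
position: [431.8, -342.0, 159.3]
ee_rot: [0.003, -0.054, 0.999, -0.004]
ft_force: [0.8, -0.7, -1.7]
width: 44.4
grip_force: 62.3
t 26.6 p [ 431.8 -342.   159.3] yaw -173.8 F [ 0.8 -0.7 -1.7] w 44.4 g 62.3 q [-0.78  0.34 -0.13  1.09 -0.   -0.89]
to (490.5, 220, 150, 182.8) turn [-0.008  0.007  0.059] shift [-119.   552.4    5.5]
(230, 210, 103, 112)
[[ 399.99442436 -345.42684794  186.27687689]
 [ 467.73722082 -338.10841678  186.27687689]]
```

```bash

python3 -m handwheel '0 0 0.06 -119 552 5 1;0 0 0.06 -119 552 5 1;0 0 0.06 -119 552 5 1;0 0 0.06 -119 552 5 1;0 0 0.06 -119 552 5 1;0 0 0.06 -119 552 5 1;0 0 0.06 -119 552 5 1;0 0 0.06 -119 552 5 1;0 0 0.06 -119 552 5 1;0 0 0.06 -119 552 5 1;0 0 0.06 -119 552 5 1;0 0 0.06 -119 552 5 1' | sed -n '2p'
python3 -m handwheel '0 0 0 0 0 30 1;0 0 0 0 0 50 1;0 0 0 0 0 80 1;0 0 0 0 0 80 1' >/dev/null
python3 - <<'E'
from h import *
st(); to(490,221,46,182.8); t=shot("top")
for k in blobs(red(t),150):
    x,y,w,h=cv2.boundingRect(k)
    if y>170 and 95<x<345: print("batten",rect(t,k,57.5))
    elif y>150 and x>345: print("tray",rect(t,k,28.5))
E
```

```text
position: [486.4, 226.3, 146.2]
t 28.2 p [482.8 220.1  63.1] yaw -177.3 F [-1.  -0.8 -2.1] w 44.6 g 62.4 q [ 0.31  0.4  -0.31  0.87 -0.    0.26]
to (490, 221, 46, 182.8) turn [-0.003 -0.011 -0.001] shift [-7.4  0.6 17. ]
tray (array([ 543.3, -338.8], dtype=float32), array([45.5, 68.9], dtype=float32), -6.9)
```

```bash

python3 -m handwheel '0 0 0 -5 0.5 10 1;0 0 0 -5 0.5 15 1;0 0 0 -5 0.5 15 1' | sed -n '2p;4p'
python3 -m handwheel '0 0 0 0 0 1.5 1;0 0 0 0 0 1.5 1'| sed -n '2p;4p'
python3 -m handwheel '0 0 0 0 0 1.5 1;0 0 0 0 0 1.5 1'| sed -n '2p;4p'
```

```text
position: [493.2, 222.9, 53.0]
ft_force: [0.5, 1.3, -2.3]
position: [493.1, 223.1, 51.9]
ft_force: [-0.1, 0.6, -1.3]
position: [492.8, 223.1, 50.1]
ft_force: [0.1, 0.3, -0.7]
```

```bash

python3 -m handwheel '0 0 0 3 -2 3 1;0 0 0 3 -2 3 1'| sed -n '2p;4p'
python3 -m handwheel '0 0 0 0 0 1.5 1;0 0 0 0 0 1.5 1'| sed -n '2p;4p'
python3 -m handwheel '0 0 0 0 0 1.5 1;0 0 0 0 0 1.5 1'| sed -n '2p;4p'
python3 -m handwheel '0 0 0 0 0 1.5 1;0 0 0 0 0 1.5 1'| sed -n '2p;4p'
```

```text
position: [489.0, 220.5, 46.6]
ft_force: [-0.5, -0.7, -0.2]
position: [489.8, 220.8, 45.4]
ft_force: [-0.2, -0.4, -1.9]
position: [490.1, 221.0, 44.2]
ft_force: [0.1, 1.0, 0.6]
position: [490.2, 221.0, 44.2]
ft_force: [-4.6, -0.7, 10.9]
```

```bash

python3 -m handwheel '0 0 0 0 0 -1.5 1;0 0 0 0 0 -1.5 -1;0 0 0 0 0 -1.5 -1;0 0 0 0 0 -1.5 -1;0 0 0 0 0 -1.5 -1;0 0 0 0 0 -1.5 -1' | sed -n '2p;4,5p'
python3 -m handwheel '0 0 0 0 0 -30 -1;0 0 0 0 0 -70 -1;0 0 0 0 0 -110 -1;0 0 0.17 -55 -500 -110 -1;0 0 0.17 -55 -500 -110 -1;0 0 0.17 -55 -500 -110 -1;0 0 0.17 -55 -500 -110 -1;0 0 0.17 -55 -500 -110 -1;0 0 0.17 -55 -500 -110 -1;0 0 0.17 -55 -500 -110 -1;0 0 0.17 -55 -500 -110 -1;0 0 0.17 -55 -500 -110 -1' | sed -n '2p'
python3 - <<'E'
from h import *
st(); c=shot("wrist"); 
for k in blobs(red(c),300): print(cv2.boundingRect(k),rect(c,k,41))
t=shot("top")
for k in blobs(red(t),150):
    x,y,w,h=cv2.boundingRect(k)
    if y>170 and 95<x<345: print("batten",rect(t,k,57.5))
    elif y>150 and x>345: print("tray",rect(t,k,28.5))
to(543,-338.5,120,173.3)
E
```

```text
position: [489.9, 220.9, 43.9]
ft_force: [1.1, 1.2, -0.6]
width: 85.2
position: [560.6, -225.6, 154.0]
t 31.6 p [ 560.6 -225.6  154. ] yaw 173.0 F [ 1.6  1.1 -0.3] w 85.4 g 0.0 q [-0.49  0.46  0.03  1.14  0.   -0.37]
(521, 297, 39, 72) (array([730.6,  19.7], dtype=float32), array([36.4, 87. ], dtype=float32), 8.5)
(465, 279, 55, 48) (array([686.7, -32.2], dtype=float32), array([48.1, 53.5], dtype=float32), 56.2)
(120, 165, 61, 74) (array([ 543.9, -338.5], dtype=float32), array([46.2, 66.9], dtype=float32), -6.8)
batten (array([479.9, 404.4], dtype=float32), array([45.1, 66.4], dtype=float32), 4.2)
batten (array([483.3, 313.3], dtype=float32), array([45. , 67.5], dtype=float32), 3.2)
batten (array([488.1, 222.9], dtype=float32), array([44.5, 67.5], dtype=float32), 2.9)
to (543, -338.5, 120, 173.3) turn [-0.003  0.002 -0.012] shift [   4.3 -109.9   34. ]
```

```bash

python3 -m handwheel '0 0 0 4 -50 0 -1;0 0 0 4 -100 20 -1;0 0 0 4 -111 60 -1;0 0 0 4 -111 90 -1;0 0 0 4 -111 90 -1;0 0 0 4 -111 90 -1' | sed -n '2p'
python3 - <<'E'
from h import *
st(); to(543.5,-339,13,173.3)
E
```

```text
position: [542.7, -332.2, 64.1]
t 32.2 p [ 542.7 -332.2   64.1] yaw 173.1 F [1.  0.1 0.5] w 85.6 g 0.0 q [-0.65  0.58 -0.    0.98  0.   -0.53]
to (543.5, -339, 13, 173.3) turn [ 0.001 -0.002 -0.004] shift [-1.7 -6.8 51. ]
```

```bash

python3 -m handwheel '0 0 0 -1.5 -6.5 20 -1;0 0 0 -1.5 -6.5 40 -1;0 0 0 -1.5 -6.5 50 -1;0 0 0 -1.5 -6.5 50 -1' | sed -n '2p;4p'
python3 -m handwheel '0 0 0 0 0 0 1;0 0 0 0 0 0 1;0 0 0 0 0 0 1;0 0 0 0 0 0 1;0 0 0 0 0 0 1;0 0 0 0 0 0 1;0 0 0 0 0 0 1' | sed -n '2,6p'
python3 -m handwheel '0 0 0 0 0 -10 1;0 0 0 0 0 -60 1;0 0 0 0 0 -110 1;0 0 0 0 0 -140 1;0 0 0 0 0 -140 1' | sed -n '2,6p'
python3 - <<'E'
from h import *
st(); to(494.5,131,150,182.8); c=shot("wrist")
for k in blobs(red(c),300): print(cv2.boundingRect(k))
z=get_obs()["position"][2]; print(world(c,[(281,230),(281,358)],z-11+41))
E
```

```text
position: [544.0, -339.1, 14.4]
ft_force: [-0.6, 0.3, -0.5]
position: [545.0, -340.7, 15.8]
ee_rot: [0.001, 0.061, 0.998, -0.001]
ft_force: [-0.0, 0.2, 6.2]
width: 44.3
grip_force: 63.8
position: [546.7, -342.0, 160.6]
ee_rot: [0.004, 0.061, 0.998, -0.003]
ft_force: [0.4, -2.0, -1.0]
width: 44.4
grip_force: 63.0
t 33.9 p [ 546.7 -342.   160.6] yaw 173.0 F [ 0.4 -2.  -1. ] w 44.4 g 63.0 q [-0.66  0.53  0.17  1.19 -0.   -0.54]
to (494.5, 131, 150, 182.8) turn [-0.006  0.009 -0.171] shift [109.4 463.2   7.1]
(238, 209, 95, 86)
[[ 514.95215056 -338.18990421  187.34105401]
 [ 582.88091768 -346.548055    187.34105401]]
```

```bash

python3 -m handwheel '0 0 -0.17 109 463 7 1;0 0 -0.17 109 463 7 1;0 0 -0.17 109 463 7 1;0 0 -0.17 109 463 7 1;0 0 -0.17 109 463 7 1;0 0 -0.17 109 463 7 1;0 0 -0.17 109 463 7 1;0 0 -0.17 109 463 7 1;0 0 -0.17 109 463 7 1;0 0 -0.17 109 463 7 1;0 0 -0.17 109 463 7 1;0 0 -0.17 109 463 7 1' | sed -n '2p'
python3 -m handwheel '0 0 0 0 0 30 1;0 0 0 0 0 60 1;0 0 0 0 0 90 1;0 0 0 0 0 90 1;0 0 0 0 0 90 1' |sed -n '2p'
python3 - <<'E'
from h import *
to(493,131,46,182.8)
E
```

```text
position: [490.4, 133.0, 145.5]
position: [491.0, 131.7, 56.6]
to (493, 131, 46, 182.8) turn [-0.001 -0.003 -0.002] shift [-2.  -0.8 10.6]
```

```bash

python3 -m handwheel '0 0 0 -2 0 7 1;0 0 0 -2 0 9 1;0 0 0 -2 0 9 1' | sed -n '2p;4p'
python3 -m handwheel '0 0 0 0 0 1.5 1;0 0 0 0 0 1.5 1'| sed -n '2p;4p'
python3 -m handwheel '0 0 0 0 0 1.5 1;0 0 0 0 0 1.5 1'| sed -n '2p;4p'
python3 -m handwheel '0 0 0 0 0 1 1;0 0 0 0 0 1 1'| sed -n '2p;4p'
```

```text
position: [494.6, 133.0, 48.6]
ft_force: [-0.7, -0.4, -0.8]
position: [494.1, 133.1, 46.8]
ft_force: [0.2, 0.3, -1.2]
position: [493.8, 133.1, 45.0]
ft_force: [-0.4, -0.1, -1.5]
position: [493.8, 133.1, 44.8]
ft_force: [-3.5, 0.3, 5.2]
```

```bash

python3 -m handwheel '0 0 0 0 0 -1 1;0 0 0 0 0 -1 -1;0 0 0 0 0 -1 -1;0 0 0 0 0 -1 -1;0 0 0 0 0 -1 -1;0 0 0 0 0 -1 -1' | sed -n '2p;4,5p'
python3 -m handwheel '0 0 0 0 0 -30 -1;0 0 0 0 0 -70 -1;0 0 0 0 0 -115 -1;0 0 0.05 62 -110 -115 -1;0 0 0.05 62 -110 -115 -1;0 0 0.05 62 -110 -115 -1;0 0 0.05 62 -110 -115 -1;0 0 0.05 62 -110 -115 -1' | sed -n '2p'
python3 - <<'E'
from h import *
st(); c=shot("wrist","w10"); print(pix(c,[[436,24,50],[436,22,114]]).round(1))
t=shot("top")
for k in blobs(red(t),150):
    x,y,w,h=cv2.boundingRect(k)
    if y>170 and 95<x<345: print("batten",rect(t,k,57.5))
E
```

```text
position: [493.9, 133.0, 45.0]
ft_force: [0.6, -0.8, 0.3]
width: 85.4
position: [437.3, 20.0, 160.2]
t 37.9 p [437.3  20.  160.2] yaw 179.8 F [-0.5  0.5  1.3] w 85.9 g 0.0 q [-0.1   0.13 -0.41  1.03  0.   -0.1 ]
[[285.9 205.3]
 [284.3 232.6]]
batten (array([480.4, 404.9], dtype=float32), array([44.3, 68.1], dtype=float32), 4.2)
batten (array([483.8, 313.1], dtype=float32), array([44.3, 65.8], dtype=float32), 3.1)
batten (array([487.7, 222.9], dtype=float32), array([44.5, 65. ], dtype=float32), 2.9)
```

View pics/w10.png

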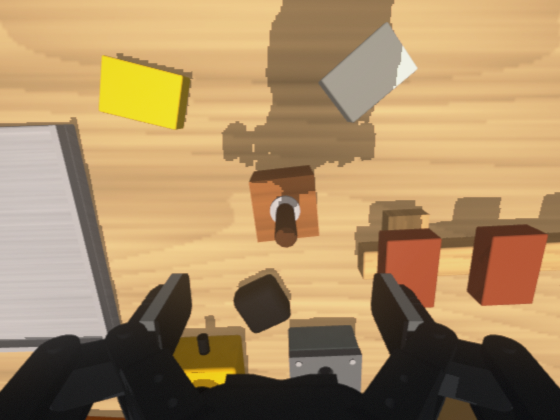

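The view shows an empty tray and two slips on the batten at (408,265) and (507,265). The pin flange is at (285,209) and its handle top at (286,237), and the stand's top face is centred near (285,208).

```bash
python3 - <<'E'
from h import *
c=shot("wrist"); print("stand",world(c,(285,208),50).round(1),"flange",world(c,(285.3,210),54).round(1),"top",world(c,(285.8,237),114).round(1)); 
h=c["color"][231:244,270:302].sum(2); print(h)
s=shot("side"); d=world(s,[(255,210)],50); print(d)
to(440,23.5,60,180)
E
```

```text
stand [[438.9  24.   50. ]] flange [[439.4  24.2  54. ]] top [[439.7  23.8 114. ]]
[[382 382 374 298 200 182 216 235 243 246 242 235 214 182 180 181 184 182
  181 181 183 181 182 174 168 207 312 365 370 369 366 366]
 [380 384 371 295 206 211 234 245 243 246 240 240 211 189 189 189 187 188
  184 184 180 181 180 183 172 199 305 362 364 365 365 365]
 [376 375 367 292 219 228 240 240 243 242 243 241 235 228 228 231 230 231
  225 223 201 180 180 181 173 188 298 355 366 365 367 365]
 [370 375 363 291 226 233 241 244 241 242 241 242 241 241 240 242 239 238
  239 235 210 191 190 186 182 194 299 362 370 367 367 368]
 [369 369 360 289 229 234 245 244 244 242 242 240 240 243 242 241 241 239
  240 239 232 228 225 221 225 222 309 366 371 372 375 371]
 [367 369 358 280 224 240 242 241 243 241 240 240 242 242 237 238 235 236
  238 240 237 237 236 233 233 239 326 379 386 386 388 389]
 [370 367 364 285 228 239 237 243 244 239 241 237 243 244 239 239 240 237
  237 236 235 236 234 233 228 257 379 448 455 456 471 488]
 [372 373 364 319 259 242 243 244 242 240 240 240 239 242 238 236 238 237
  234 237 238 236 237 234 237 311 456 521 527 528 531 533]
 [381 388 387 379 314 251 244 244 240 241 239 239 240 242 238 233 236 234
  236 235 233 236 231 227 240 366 498 544 547 545 546 543]
 [465 481 497 504 443 319 244 239 240 239 239 240 243 237 235 235 236 238
  234 237 235 235 232 233 252 387 509 549 551 551 551 552]
 [545 546 551 548 497 366 263 238 238 236 238 242 239 235 238 237 237 237
  237 238 235 233 233 252 340 476 542 555 556 559 555 556]
 [565 565 565 565 551 469 329 251 239 239 240 240 238 234 238 235 235 235
  236 235 233 234 257 352 480 546 562 560 559 561 560 560]
 [571 569 570 568 565 546 443 311 251 243 239 237 239 237 235 236 239 236
  235 235 238 256 349 482 546 561 565 565 564 564 564 564]]
[[440.09579356  18.4809736   50.        ]]
to (440, 23.5, 60, 180) turn [ 0.  0. -0.] shift [ -2.2   2.5 100. ]
```

```bash

python3 -m handwheel '0 0 0 -2 3 40 -1;0 0 0 -2 3 80 -1;0 0 0 -2 3 100 -1;0 0 0 -2 3 106 -1;0 0 0 -2 3 106 -1' | sed -n '2p;4p'
python3 - <<'E'
from h import *
st(); to(439.5,24,54,180)
E
```

```text
position: [438.8, 23.8, 53.5]
ft_force: [-0.0, 0.2, -0.8]
t 38.6 p [438.8  23.8  53.5] yaw 180.0 F [-0.   0.2 -0.8] w 85.1 g 0.0 q [-0.09  0.24 -0.57  0.75 -0.   -0.09]
to (439.5, 24, 54, 180) turn [ 0.    -0.002 -0.001] shift [-0.7  0.2 -0.5]
```

```bash

python3 -m handwheel '0 0 0 0 0 0 1;0 0 0 0 0 0 1;0 0 0 0 0 0 1;0 0 0 0 0 0 1;0 0 0 0 0 0 1;0 0 0 0 0 0 1;0 0 0 0 0 0 1;0 0 0 0 0 0 1' | sed -n '2,6p'
python3 -m handwheel '0 0 0 0 0 -20 1;0 0 0 0 0 -40 1;0 0 0 0 0 -70 1;0 0 0 0 0 -110 1;0 0 0 0 0 -110 1;0 0 0 0 0 -110 1' | sed -n '2,6p'
python3 - <<'E'
from h import *
st(); c=shot("wrist","w11"); s=shot("side")
a=c["color"][:,:,::-1]; b=cv2.resize(s["color"][90:300,190:370,::-1],None,fx=2,fy=2)
o=np.zeros((420,800,3),np.uint8); o[:,:440]=a[:,60:500]; o[:420,440:800]=b; cv2.imwrite("pics/m11.png",o)
E
```

```text
position: [439.7, 23.2, 54.7]
ee_rot: [0.001, 0.001, 1.0, -0.0]
ft_force: [-1.3, -0.1, 5.9]
width: 14.3
grip_force: 58.3
position: [440.1, 23.1, 164.7]
ee_rot: [0.001, 0.001, 1.0, -0.0]
ft_force: [1.1, -0.4, -1.4]
width: 14.6
grip_force: 58.4
t 40.0 p [440.1  23.1 164.7] yaw 179.9 F [ 1.1 -0.4 -1.4] w 14.6 g 58.4 q [-0.09  0.13 -0.39  1.04 -0.   -0.09]
```

View pics/m11.png

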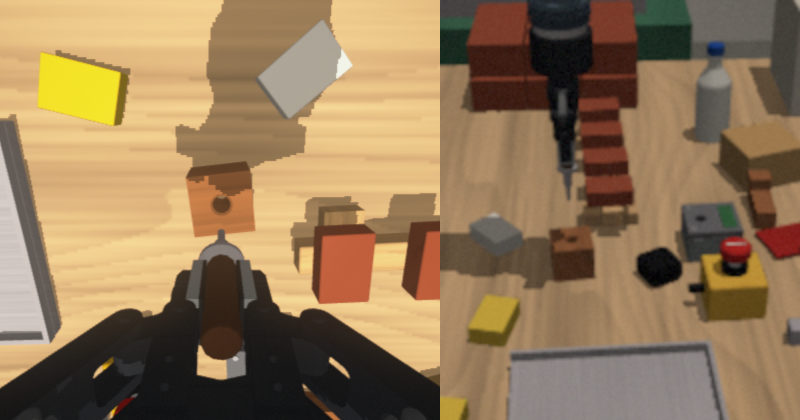

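The pin is held upright, with its tip at wrist (281,235) and the stand hole open at (281,204). The side crop shows all four slips on the batten, and the mushroom is still down. Next is the counter.

```bash

python3 - <<'E'
from h import *
c=shot("wrist"); print("stand hole",world(c,(281.3,204.5),50),get_obs()["position"])
E
python3 -m handwheel '0 0 0 -50 10 0 1;0 0 0 -100 20 0 1;0 0 0 -150 30 0 1;0 0 0 -187 37 0 1;0 0 0 -187 37 0 1;0 0 0 -187 37 0 1;0 0 0 -187 37 0 1' | sed -n '2,3p'
python3 - <<'E'
from h import *
st(); c=shot("wrist","w12"); p=pix(c,[628,60,50])[0].astype(int); print(p)
g=cv2.cvtColor(c["color"],cv2.COLOR_RGB2GRAY); x0,y0=p-[50,60]; cr=c["color"][max(y0,0):y0+130,x0:x0+110,::-1]; cv2.imwrite("pics/c12.png",cv2.resize(cr,None,fx=5,fy=4.5,interpolation=cv2.INTER_CUBIC)); print(x0,y0)
t=shot("top"); print("top",world(t,(253.0,166.7),48))
E
```

```text
stand hole [[436.70542821  23.26997865  50.        ]] [438.02844167  23.29808972 162.61524117]
position: [624.6, 59.7, 162.9]
ee_rot: [-0.002, 0.001, 1.0, -0.0]
t 40.9 p [624.6  59.7 162.9] yaw 179.9 F [ 0.3 -0.3 -0. ] w 14.7 g 58.5 q [-0.01  0.51  0.13  1.2  -0.   -0.  ]
[281 210]
231 150
top [[618.10781301  66.11780145  48.        ]]
```

View pics/c12.png

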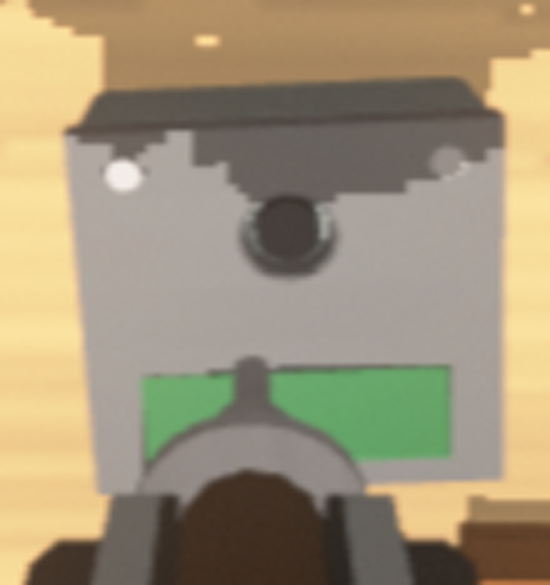

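The crop shows the counter hole's rim centred at about pixel (288.8,202.3). The pin tip is at about (281.4,231), a few mm to the left of the hole in the image. I'll refine this numerically.

```bash
cat > hole.py <<'E'
from h import *
def hole(img,u,v,r=16,thr=None):
    g=cv2.GaussianBlur(cv2.cvtColor(img,cv2.COLOR_RGB2GRAY),(3,3),0)[v-r:v+r,u-r:u+r]
    m=(g<(thr or (int(g.min())+35))).astype(np.uint8)
    n,l,s,c=cv2.connectedComponentsWithStats(m); i=l[r,r] or 1+int(np.argmax(s[1:,4])); return c[i]+[u-r,v-r],s[i]
E
python3 - <<'E'
from hole import *
print("w11 stand",hole(cv2.imread("pics/w11.png")[:,:,::-1].copy(),281,204))
c=shot("wrist"); a,s=hole(c["color"],288,201); print("counter",a,s,"world",world(c,a,49).round(1),"rim",world(c,(288.8,202.3),50).round(1)); st()
g=cv2.cvtColor(c["color"],cv2.COLOR_RGB2GRAY); print(g[224:250,272:292])
for v in (230,231,232): print(world(c,(281.4,v),get_obs()["position"][2]-50.7).round(1))
E
```

```text
w11 stand (array([281.13061224, 204.74285714]), array([  7,   9,  19,  17, 245], dtype=int32))
counter [288.10769231 200.54871795] [ 10   7  14  18 195] world [[620.3  65.7  49. ]] rim [[621.6  66.3  50. ]]
t 41.0 p [625.1  59.7 164.4] yaw 179.9 F [-0.2 -0.3 -1.3] w 14.4 g 58.5 q [-0.01  0.51  0.13  1.2  -0.   -0.  ]
[[163 163 162 163 162 162 163 162 162 162 162 162 163 162 162 161 162 161
  160 162]
 [163 162 163 163 163 163 163 163 163 162 163 163 163 163 163 163 163 162
  163 162]
 [164 163 163 164 163 163 164 163 163 164 164 163 163 163 163 164 163 164
  163 163]
 [164 164 164 164 164 163 163 163 163 163 163 164 163 163 163 164 163 162
  163 162]
 [163 164 164 163 164 163 162 161 159 159 159 161 162 163 162 163 162 163
  162 162]
 [164 163 163 163 164 162 153 140 126 117 122 138 155 161 162 162 160 157
  157 158]
 [161 159 159 158 158 149 127 108 102 100 103 112 139 155 158 155 136 117
  115 115]
 [139 120 118 117 117 113 103  98  97  98  97  99 109 113 113 117 113 108
  105 105]
 [129 117 114 112 117 117 105  97  96  97  97  99 111 126 134 136 137 136
  136 135]
 [142 140 139 13
[... 795 characters left out ...]
102 100 100 101 102 112 127
  135 140]
 [113 108 102 101 101 104 104 103 104 105 104 105 104 102 102 102 104 109
  116 126]
 [104 103 103 105 111 116 119 119 119 121 122 124 119 112 109 105 105 104
  106 109]
 [113 119 123 130 135 137 138 138 138 139 139 139 137 134 134 130 126 118
  110 106]
 [136 138 139 140 140 142 142 140 142 142 142 142 141 140 140 138 137 136
  131 120]
 [142 142 141 141 142 142 142 143 141 143 143 143 142 141 139 139 140 140
  140 138]
 [143 141 142 142 141 143 141 141 141 142 142 143 142 140 140 139 140 140
  141 141]
 [143 142 141 141 141 142 142 141 142 141 142 142 142 140 138 139 139 139
  141 141]]
[[623.1  59.7 113.7]]
[[623.8  59.7 113.7]]
[[624.6  59.7 113.7]]
```

```bash

python3 -m handwheel '0 0 0 2.3 6.2 20 1;0 0 0 2.3 6.2 40 1;0 0 0 2.3 6.2 50 1;0 0 0 2.3 6.2 50 1;0 0 0 2.3 6.2 50 1;0 0 0 2.3 6.2 50 1' | sed -n '2p;4p'
python3 - <<'E'
from hole import *
c=shot("wrist"); st(); print("tip/hole px",pix(c,[[622.7,66,get_obs()["position"][2]-50.7],[621.3,66.1,50]]).round(1))
g=cv2.cvtColor(c["color"],cv2.COLOR_RGB2GRAY); np.set_printoptions(linewidth=250); print(g[190:250:2,262:304:2])
E
```

```text
position: [624.9, 65.9, 115.4]
ft_force: [-0.4, -0.3, -0.2]
t 41.6 p [625.   66.  115.4] yaw 179.9 F [-0.3  0.6  0.7] w 14.4 g 58.4 q [ 0.    0.53  0.04  1.08 -0.    0.01]
tip/hole px [[281.4 229. ]
 [281.6 219.9]]
[[ 78  78  78  78  79  77  78  83  82  85  87  86  88  91  91  96  97  96  99  98  98]
 [ 99 100 101 100 101 102 101 100 101 101 100 101 101 101 100 100 102 101 102 102 102]
 [101 102 102 102 101 101 101 100 101 101 100 100 100 100 100 101 101 101 101 101 102]
 [102 102 102 101 101 100 101 101 100 102 102 100 101 101 101 101 102 100 101 101 101]
 [102 102 101 102 101 101 101 101  99 101 100 101 101 101 101 100 102  99 101 101 101]
 [102 101 102 102 101 101 100 100 100 100 100  99 100 100 101 101 101 101 101 101 101]
 [102 102 101 100 101 100 101 100 100 100 100  99 100  99 100 100 100 101 101 101 102]
 [106 102 101 101 102 101 100 100 100 100  99 101 100 100  99 101 100 100 101 101 102]
 [107 102 102 101 101  99 101 100 100 100 100 100 100 100 100 100 101 101 101 102 101]
 [107 102 102 102 101 100 101  99  93  87  88  91  97 100 100 100 100 101 101 101 102]
 [114 102 100 1
[... 1025 characters left out ...]
63]
 [166 167 166 166 166 165 165 162 108  96  97 113 165 165 165 165 163 165 164 165 165]
 [165 167 166 166 165 165 165 163 106  95  95 110 163 163 165 163 164 164 164 165 164]
 [166 166 165 165 166 165 166 161 105  97  96 108 162 164 164 164 164 164 165 164 165]
 [165 166 166 166 165 165 162 117  98  99  98  99 127 161 164 165 165 164 165 164 163]
 [165 166 166 166 164 154 122 102 103 104 106 104 103 121 154 162 164 163 163 164 163]
 [166 165 165 147 114 106 107 113 123 124 132 123 112 109 108 121 153 163 163 163 162]
 [165 162 127 107 118 141 144 146 147 146 148 146 145 143 135 121 111 132 162 164 164]
 [162 122 115 139 146 148 146 146 147 147 148 147 144 145 146 147 136 114 129 162 164]]
```

```bash

python3 -m handwheel '0 0 0 3.5 0 0 1;0 0 0 3.5 0 8 1;0 0 0 3.5 0 14 1;0 0 0 3.5 0 14 1;0 0 0 3.5 0 14 1' | sed -n '2p;4p'
python3 -m handwheel '0 0 0 0 0 2 1;0 0 0 0 0 2 1'| sed -n '2p;4p'
python3 -m handwheel '0 0 0 0 0 2 1;0 0 0 0 0 2 1'| sed -n '2p;4p'
```

```text
position: [620.1, 66.1, 99.5]
ft_force: [0.2, -0.3, 0.4]
position: [620.6, 66.0, 97.9]
ft_force: [-0.2, 0.1, 0.5]
position: [620.9, 66.1, 96.1]
ft_force: [0.7, -0.6, 0.3]
```

```bash

python3 -m handwheel '0 0 0 0 0 2 1;0 0 0 0 0 2 1'| sed -n '2p;4p'
python3 -m handwheel '0 0 0 0 0 1.5 1;0 0 0 0 0 1.5 1'| sed -n '2p;4p'
python3 -m handwheel '0 0 0 0 0 1 1;0 0 0 0 0 1 1'| sed -n '2p;4p'
python3 -m handwheel '0 0 0 0 0 1 1;0 0 0 0 0 1 1'| sed -n '2p;4p'
```

```text
position: [620.9, 66.0, 94.2]
ft_force: [0.6, -0.5, 1.4]
position: [620.9, 66.1, 92.7]
ft_force: [0.1, 0.5, 1.3]
position: [621.1, 66.1, 92.4]
ft_force: [-1.2, 0.0, 5.8]
position: [621.3, 66.1, 92.2]
ft_force: [-2.0, 0.3, 9.5]
```

The force rose to 9.5 N at the bottom with the tip inside the hole, so the button was fully pressed. I'll take the pin back to the stand.

```bash

python3 -m handwheel '0 0 0 0 0 -30 1;0 0 0 0 0 -70 1;0 0 0 50 -12 -73 1;0 0 0 100 -24 -73 1;0 0 0 150 -35 -73 1;0 0 0 182 -43 -73 1;0 0 0 182 -43 -73 1;0 0 0 182 -43 -73 1;0 0 0 182 -43 -73 1;0 0 0 182 -43 -73 1' | sed -n '2p;4p'
python3 - <<'E'
from hole import *
c=shot("wrist"); st(); a,s=hole(c["color"],281,204); print("stand",a,s,world(c,a,50).round(1))
to(439.6,23.2,115,180); d=shot("side"); m=red(d)[200:228,325:350]; v,u=np.nonzero(m); print("stop row",v.mean()+200)
E
```

```text
position: [440.1, 23.5, 163.8]
ft_force: [1.0, -0.4, -1.1]
t 44.4 p [439.9  23.5 163.7] yaw 179.9 F [-0.7 -0.9 -0.3] w 14.4 g 58.5 q [-0.09  0.14 -0.39  1.04 -0.   -0.09]
stand [280.65271967 205.27196653] [  7  10  18  16 239] [[439.8  22.9  50. ]]
to (439.6, 23.2, 115, 180) turn [-0.     0.001 -0.001] shift [ 0.3 -0.3 48.7]
stop row 214.07096774193548
```

```bash

python3 -m handwheel '0 0 0 0.3 -0.4 25 1;0 0 0 0.3 -0.4 46 1;0 0 0 0.3 -0.4 46 1;0 0 0 0.3 -0.4 46 1;0 0 0 0.3 -0.4 46 1' | sed -n '2p;4p'
python3 - <<'E'
from hole import *
st(); to(439.6,23.2,105,180)
E
```

```text
position: [439.3, 23.0, 118.6]
ft_force: [-0.2, 0.3, 0.3]
t 45.0 p [439.3  23.  118.6] yaw 179.9 F [-0.2  0.3  0.3] w 14.7 g 58.5 q [-0.09  0.17 -0.48  0.92 -0.   -0.09]
to (439.6, 23.2, 105, 180) turn [-0.     0.002 -0.002] shift [-0.3  0.2 13.6]
```

```bash

python3 -m handwheel '0 0 0 -0.3 0.2 10 1;0 0 0 -0.3 0.2 20 1;0 0 0 -0.3 0.2 30 1;0 0 0 -0.3 0.2 30 1' | sed -n '2p;4p'
python3 -m handwheel '0 0 0 0 0 10 1;0 0 0 0 0 20 1;0 0 0 0 0 28 1;0 0 0 0 0 30 1;0 0 0 0 0 30 1' | sed -n '2p;4p'
```

```text
position: [436.8, 23.4, 85.8]
ft_force: [0.5, 0.3, -0.4]
position: [438.0, 23.2, 57.0]
ft_force: [-0.3, 0.3, -0.3]
```

```bash

python3 -m handwheel '0 0 0 -1 0 1.5 1;0 0 0 -1 0 1.5 1' | sed -n '2p;4p'
python3 -m handwheel '0 0 0 0 0 1 1;0 0 0 0 0 1 1' | sed -n '2p;4p'
python3 -m handwheel '0 0 0 0 0 0 -1;0 0 0 0 0 0 -1;0 0 0 0 0 0 -1;0 0 0 0 0 0 -1;0 0 0 0 0 0 -1;0 0 0 0 0 0 -1' | sed -n '2p;4,5p'
python3 -m handwheel '0 0 0 0 0 -30 -1;0 0 0 0 0 -70 -1;0 0 0 0 0 -110 -1;0 0 0 0 0 -110 -1;0 0 0 0 0 -110 -1' | sed -n '2p;4p'
python3 - <<'E'
from hole import *
st(); c=shot("wrist","w13"); print(pix(c,[[439.7,23.5,54],[439.7,23.5,114]]).round(1))
g=cv2.cvtColor(c["color"],cv2.COLOR_RGB2GRAY); np.set_printoptions(linewidth=250); print(g[190:256:3,262:304:2])
E
```

```text
position: [440.0, 23.2, 56.3]
ft_force: [-1.1, -0.3, -1.0]
position: [439.6, 23.2, 55.2]
ft_force: [-0.1, 0.0, -0.5]
position: [439.5, 23.2, 55.1]
ft_force: [0.3, 0.8, -0.3]
width: 85.4
position: [440.5, 23.1, 165.9]
ft_force: [-0.6, 0.7, -0.2]
t 47.4 p [440.5  23.1 165.9] yaw 179.9 F [-0.6  0.7 -0.2] w 84.9 g 0.0 q [-0.09  0.13 -0.39  1.04 -0.   -0.09]
[[281.8 205.1]
 [281.9 230.1]]
[[132 133 134 134 135 135 130  96  92  93  94  91  89  88  87  87  92 135 138 116  94]
 [138 138 137 137 135 141 204 213 131 125 126 124 124 122 101  88  94 140 140 142 142]
 [139 140 140 136 181 215 213 133 123 122 123 122 123 126 126 121  98 138 139 139 139]
 [140 140 137 182 211 216 208  83  53  51  51  53  76 115 126 133 178 139 137 137 138]
 [139 138 138 207 210 191  75  52  52  51  51  52  51  56 126 200 209 158 136 136 137]
 [137 137 155 209 209 154  54  51  52  53  51  53  52  52 145 215 212 173 136 134 136]
 [138 137 154 209 206 128  53  53  52  53  53  52  52  52 110 213 209 156 134 135 134]
 [134 134 135 185 204 104  53  54  54  54  53  54  54  52  81 211 184 133 132 132 133]
 [129 128 130 131
[... 501 characters left out ...]
33]
 [131 131 132 131 113  85  86  85  85  83  82  83  83  83  83 139 172 181 183 185 187]
 [164 171 182 188 188 150  86  84  84  84  84  84  83  86 160 196 196 195 194 194 194]
 [203 203 203 202 201 202 194 140  96  87  87 100 141 194 201 201 201 200 200 200 200]
 [201 200 201 199 199 198 198 198 198 196 196 197 197 197 195 195 195 195 195 194 194]
 [202 202 201 201 201 201 201 200 199 200 199 199 198 199 198 198 198 197 197 198 199]
 [194 195 197 196 196 196 195 196 196 196 196 196 195 194 195 194 194 194 194 198 202]
 [196 197 201 206 205 206 205 204 205 203 205 205 205 204 205 204 205 203 203 204 205]
 [206 206 206 206 206 206 206 206 205 206 206 205 205 204 205 204 205 205 204 204 204]]
```

The pin's flange centres at pixel (281.5,204) and its handle top at (281.5,229). Those match the seated, upright projections. Next is the mushroom.

```bash

python3 -m handwheel '0 0 0 -45 -19 0 -1;0 0 0 -90 -38 0 -1;0 0 0 -135 -57 0 -1;0 0 0 -180 -76 0 -1;0 0 0 -208 -88 0 -1;0 0 0 -208 -88 0 -1;0 0 0 -208 -88 0 -1;0 0 0 -208 -88 0 -1;0 0 0 -208 -88 0 -1' | sed -n '2p'
python3 - <<'E'
from h import *
st(); c=shot("wrist")
for k in blobs(red(c),300):
    b=cv2.boundingRect(k); r=rect(c,k,84)
    if 240<b[0]<300: print(b,r,rect(c,k,92)); x,y=map(float,r[0]); to(x,y,100,180)
t=shot("top")
for k in blobs(red(t),150):
    x,y,w,h=cv2.boundingRect(k)
    if y>170 and 95<x<345: print("batten",rect(t,k,57.5))
E
```

```text
position: [645.9, -64.4, 164.9]
t 48.3 p [645.9 -64.4 164.9] yaw 179.9 F [0.1 0.1 0.4] w 85.6 g 0.0 q [-0.2   0.55  0.21  1.23 -0.   -0.2 ]
(257, 201, 49, 48) (array([651.9, -64.7], dtype=float32), array([38.1, 39.6], dtype=float32), -0.1) (array([648.9, -64.7], dtype=float32), array([36.8, 38.2], dtype=float32), -0.1)
to (651.9000244140625, -64.69999694824219, 100, 180) turn [ 0.    -0.001 -0.001] shift [-5.7 -0.2 65.3]
batten (array([479.9, 403.7], dtype=float32), array([43.4, 66.2], dtype=float32), 1.0)
batten (array([483.6, 313.2], dtype=float32), array([45.2, 66. ], dtype=float32), 3.0)
batten (array([488.5, 223. ], dtype=float32), array([44.5, 67.1], dtype=float32), 2.9)
batten (array([492.3, 134.3], dtype=float32), array([44.4, 67.2], dtype=float32), 3.5)
```

```bash

python3 -m handwheel '0 0 0 -4.5 0 30 -1;0 0 0 -4.5 0 60 -1;0 0 0 -4.5 0 60 -1;0 0 0 -4.5 0 60 -1;0 0 0 -4.5 0 60 -1' | sed -n '2p'
python3 - <<'E'
from h import *
st(); to(650.5,-64.7,70,180); c=shot("wrist")
for k in blobs(red(c),300):
    b=cv2.boundingRect(k)
    if 240<b[0]<300: print(b,rect(c,k,84),rect(c,k,92))
E
```

```text
position: [652.9, -65.3, 107.2]
t 48.9 p [652.9 -65.3 107.2] yaw 179.9 F [-0.2  0.3 -0.3] w 85.2 g 0.0 q [-0.2   0.59  0.12  1.1  -0.   -0.19]
to (650.5, -64.7, 70, 180) turn [-0.001  0.003 -0.002] shift [ 2.5  0.6 37.2]
(250, 213, 65, 66) (array([652. , -64.9], dtype=float32), array([39.3, 41.9], dtype=float32), 13.8) (array([648.3, -64.9], dtype=float32), array([37.5, 40. ], dtype=float32), 13.8)
```

```bash

python3 -m handwheel '0 0 0 2 0.4 20 -1;0 0 0 2 0.4 34 -1;0 0 0 2 0.4 37 -1;0 0 0 2 0.4 37 -1' | sed -n '2p;4p'
python3 -m handwheel '0 0 0 0 0 0 1;0 0 0 0 0 0 1;0 0 0 0 0 0 1;0 0 0 0 0 0 1;0 0 0 0 0 0 1;0 0 0 0 0 0 1;0 0 0 0 0 0 1' | sed -n '2p;4,6p'
```

```text
position: [650.2, -64.8, 68.8]
ft_force: [-1.0, -0.8, 0.3]
position: [650.4, -64.5, 68.4]
ft_force: [1.5, 1.7, 1.2]
width: 36.8
grip_force: 59.9
```

```bash

python3 -m handwheel '0 0 0.15 0 0 0 1;0 0 0.3 0 0 0 1;0 0 0.45 0 0 0 1;0 0 0.6 0 0 0 1;0 0 0.75 0 0 0 1;0 0 0.9 0 0 0 1;0 0 0.9 0 0 0 1;0 0 0.9 0 0 0 1' 
python3 - <<'E'
from h import *
st(); print(get_obs()["moment"])
E
```

```text
time_s: 50.85
position: [650.1, -64.9, 68.2]
ee_rot: [0.0, 0.434, 0.901, -0.0]
ft_force: [2.2, 1.2, 0.8]
width: 37.0
grip_force: 59.9
t 50.9 p [650.1 -64.9  68.2] yaw 128.5 F [2.2 1.2 0.8] w 37.0 g 59.9 q [-0.2   0.61  0.06  1.01 -0.    0.7 ]
[ 0.15849729 -0.2857507   0.06061038]
```

```bash

python3 -m handwheel '0 0 0 0 0 0 -1;0 0 0 0 0 0 -1;0 0 0 0 0 0 -1;0 0 0 0 0 0 -1;0 0 0 0 0 0 -1;0 0 0 0 0 0 -1' | sed -n '2p;4,5p'
python3 -m handwheel '0 0 0 0 0 -30 -1;0 0 0 0 0 -70 -1;0 0 0 0 0 -120 -1;0 0 0 0 0 -140 -1;0 0 0 0 0 -140 -1;0 0 0 0 0 -140 -1' | sed -n '2p;4p'
python3 - <<'E'
from h import *
st(); d=shot("side"); m=red(d)[200:228,325:350]; v,u=np.nonzero(m); print("stop row (up 212.5, latched 214.1)",v.mean()+200)
t=shot("top")
for k in blobs(red(t),150):
    x,y,w,h=cv2.boundingRect(k)
    if y>170 and 95<x<345: print("batten",rect(t,k,57.5))
E
```

```text
position: [649.8, -64.8, 68.0]
ft_force: [0.3, -0.3, -0.4]
width: 85.1
position: [650.1, -64.8, 208.2]
ft_force: [0.1, 0.8, -0.2]
t 52.0 p [650.1 -64.8 208.2] yaw 128.3 F [ 0.1  0.8 -0.2] w 85.0 g 0.0 q [-0.2   0.55  0.32  1.34 -0.    0.71]
stop row (up 212.5, latched 214.1) 212.45341614906832
batten (array([480.8, 404.7], dtype=float32), array([44.6, 67.3], dtype=float32), 4.2)
batten (array([483.7, 312.8], dtype=float32), array([46. , 64.3], dtype=float32), 0.5)
batten (array([488.1, 222.9], dtype=float32), array([44.6, 66.2], dtype=float32), 2.9)
batten (array([492.1, 134.4], dtype=float32), array([44.2, 66.9], dtype=float32), 3.5)
```

```bash
python3 -c "
from rig import manip; print(manip.hand_in())"
```

```text
the job is handed in; nothing more can be done
None
```

I completed every step and handed the job in at about 52 s. By the last camera checks the four slips are on the batten, the pin is in its stand and the stop is up, but the hand-in gave no verdict.

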